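Refill the feeder hopper and send it to the feed end

ROBOT

A 6-joint arm with a two-finger parallel gripper is mounted at the origin on the work surface. World frame = base frame: x ahead of the robot, y to its left, z up, the work surface at z = 0. Lengths are in mm, angles in rad, forces in N, time in s.
With the tool pointing down it reaches from about 350 to 975 mm from the base axis. Payload 7.1 kg.
Tool frame: the origin (TCP) lies midway between the tips of the shut fingers; the grasp point (between the pads) lies 19 mm behind it; z points along the fingers, y is the line along which they close (so a half turn about z gives the same grasp; the last joint's range is limited). The gripper opens to 88 mm and grips with 3 to 60 N. Pads are 20 mm wide; open, the fingers measure 115 mm over their backs; the gripper's body (75 mm by 178 mm) begins 61 mm behind the grasp point.
Start: joints at [1.116, 0.423, 1.63, -0, 1.089, -0.019], TCP at [263.802, 566.58, 222.675] pointing down, gripper open.
Joint ranges: [-3, 3], [-0.9, 2.11], [0.09, 2.58], [-1.31, 4.45], [0.11, 2.69], [-2.54, 2.54]. Speed limits (rad/s): [2.39, 2.39, 3.01, 3.14, 3.14, 3.14].

INTERFACE

Orientations are given as a rotation vector (axis times angle).
In Python, from workcell import ctrl gives the robot as it stands.
- The arm moves only by the shell command python3 -m pendant 'ROWS'. ROWS is a JSON object of lists of equal length, an entry for each row: "grip": the opening, from -1 (shut) to 1 (fully open); "linear": the shift along the tool's x, y, z in mm, a list of three; "angular": the turn, a rotation vector about the tool's x, y, z in rad, a list of three. In form: {"grip": [grip, ...], "linear": [[tx, ty, tz], ...], "angular": [[ax, ay, az], ...]}. A call has 1 to 12 rows; each row shifts and turns the commanded pose from where the row before left it, along the tool's axes as they then stand; what a row does not reach is not made up. A row lasts 1/12 s, in which the tool goes at most 41.7 mm and 7.16 degrees, less where a joint would pass 70% of its speed; a pose out of reach is approached as far as the arm can. A call with a gripper value outside its range is refused whole. The fingers move at their own pace and stop on an object; the grip force is fixed at half the most. Time passes only in rows, so rows that do not move let the fingers close. It gives the time, the measured TCP pose, the force, the opening and the grip force at its end, in the units of the state.
- ctrl.get_obs(): the state, without advancing time (a new reading comes with each control period).
- ctrl.get_image(name): name is "side" or "top"; returns the picture (384x512x3 uint8, red, green, blue); there is no depth.
- ctrl.camera_params(name): a dict with "vfov" (degrees; the focal length in pixels is half the picture's height over the tangent of half this angle, whatever the lens; pixels are square), "cx", "cy" (the principal point, pixels), "R" (3x3) and "t" (3): a world point X has camera coordinates R X + t. Camera axes: x right, y down, z forward; pixel columns grow to the right and rows downward; lengths in mm; the calibration is good to about 2 mm. A picture is of the moment at which its call begins. camera_params takes no time and is no camera call.
- ctrl.close_job(): hands the job in; it is judged then, once.
The state is a dict: "t": time; "qpos": joint angles; "qvel": joint speeds; "joint_torque": joint torques, N m; "ee_pos": TCP position; "orientation": TCP orientation; "ft_force": force on the tool from outside, world axes, zero at the start; "moment": the same for the moment, N m; "width": finger opening in mm; "grasp_force": force on a finger pad.
Only numpy, scipy, OpenCV 4.12 (cv2) and the standard library are available. Lean on these libraries where they do the work, as an engineer would, in place of code of your own. Each camera call takes 0.05 s, during which the arm holds its last target. There are 200 camera calls.

TASK

Gather every bearing block lying loose on the bench into the blue tote with the one already there, then carry the tote to the round hopper and tip the whole load in; stand the empty tote back upright in the middle of its mat. Only after all blocks are in the hopper, undo the black clamp knob on the carriage, slide the carriage along its rail right up against the end stop at the motor end, and do the knob up tight again. Every block must end up in the hopper; never force the carriage along while it is clamped, and leave the tape roll, screwdriver and bottle alone.

Things in the scene. Friction and masses are not known exactly. Their poses are not given: they have to be found in the camera images.
- rail: Fixed rail unit: grey bed 120 x 500 mm. Origin on the bench; own +y runs along the rail towards the motor end, z up. End blocks 50 to 60 mm high; a black stepper motor stands beyond the +y one.
- hopper_rim (a point): Centre of the mouth of the round aluminium hopper on the carriage, 144 mm above the bench. Mouth outer radius 108 mm, wall 4 mm; it narrows like a funnel to 60 mm radius at the inner floor, 94 mm below the rim.
- clamp_grip (a point): Middle of the black bar grip of the clamp knob, on its vertical axis, 99 mm above the bench, 180 mm from the hopper's axis towards the motor end. The bar is 60 mm long (own x), 14 mm thick (own y) and 26 mm high, with a thin stud (12 mm) below it. Gripping the bar is also a good way to push the carriage along.
- clamp (a joint): Angle of the clamp knob, rad: 0 = fully tight (the carriage is clamped to the rail and must not be forced along), grows as it is undone, anticlockwise seen from above; free from 1.0, stop at 1.8. Tight, the bar lies along the rail; at 1.57 it lies across it. It stays where it is left.
- carriage (a joint): Position of the carriage along its rail, m, growing towards the motor end (rail's own +y): range 0 to 0.110, where 0.110 is against the end stop at the motor end. Moves stiffly (about 6 N) when unclamped.
- mat: Black rubber mat 250 x 210 x 4 mm, fixed; origin at the centre of its underside. The tote's place.
- tote: Loose open blue plastic tote, 200 mm (own x) by 160 mm (own y), 0.4 kg, origin at the centre of its underside, z up. Floor and walls 4 mm; side and back walls 34 mm high; the front (own -x) is open with only a shallow ramp rising to a lip 10 mm above the underside, so that parts slide out when the front is lowered 50 to 60 degrees. A fixed handle bar crosses over its middle.
- tote_grip (a point): Middle of the tote's handle bar, 89 mm above the tote's underside and over its centre. The bar runs along the tote's own y, 170 mm long, 14 mm thick (own x), 30 mm high (74 to 104 mm above the underside), a moderate grip (about 50 N) holds it; on two uprights outside the side walls; blocks pass beneath it.
- tote_lip (a point): Middle of the tote's front lip, 100 mm from its centre along own -x, 10 mm above its underside.
- block1_mid (a point): Centre of a white plastic bearing block, 36 (own x) x 26 (own y) x 24 (own z) mm, 40 g, with a steel bearing ring set flush in its 36 x 26 faces; lies loose on the bench at the start, between tote and rail (may be absent).
- block2_mid (a point): Centre of a white plastic bearing block, 36 (own x) x 26 (own y) x 24 (own z) mm, 40 g, with a steel bearing ring set flush in its 36 x 26 faces; lies loose on the bench at the start, between tote and rail (may be absent).
- block3_mid (a point): Centre of a white plastic bearing block, 36 (own x) x 26 (own y) x 24 (own z) mm, 40 g, with a steel bearing ring set flush in its 36 x 26 faces; lies loose on the bench at the start, between tote and rail (may be absent).
- block4_mid (a point): Centre of a white plastic bearing block, 36 (own x) x 26 (own y) x 24 (own z) mm, 40 g, with a steel bearing ring set flush in its 36 x 26 faces; lies loose on the bench at the start, between tote and rail (may be absent).
- block5_mid (a point): Centre of a white plastic bearing block, 36 (own x) x 26 (own y) x 24 (own z) mm, 40 g, with a steel bearing ring set flush in its 36 x 26 faces; lies loose on the bench at the start, between tote and rail (may be absent).
- block6_mid (a point): Centre of a white plastic bearing block, 36 (own x) x 26 (own y) x 24 (own z) mm, 40 g, with a steel bearing ring set flush in its 36 x 26 faces; lies in the back half of the tote at the start.
- tape: Yellow tape roll, 90 mm across, 24 mm high, a bystander; origin at its underside's centre.
- driver: Screwdriver lying on the bench, a bystander.
- bottle: Clear bottle, 66 mm across, 190 mm high, a bystander.

How it is judged (in metres and radians):
On the way, in this order (a step that is already met when the one before it is completed fails the run):
1. all the blocks are in the tote, let go (x of block1_mid in the frame of tote between -0.105 and 0.1 m and y of block1_mid in the frame of tote between -0.08 and 0.08 m and z of block1_mid in the frame of tote between 0 and 0.06 m and contact force between the fingers and block1 below 0.5 N and x of block2_mid in the frame of tote between -0.105 and 0.1 m and y of block2_mid in the frame of tote between -0.08 and 0.08 m and z of block2_mid in the frame of tote between 0 and 0.06 m and contact force between the fingers and block2 below 0.5 N and x of block3_mid in the frame of tote between -0.105 and 0.1 m and y of block3_mid in the frame of tote between -0.08 and 0.08 m and z of block3_mid in the frame of tote between 0 and 0.06 m and contact force between the fingers and block3 below 0.5 N and x of block4_mid in the frame of tote between -0.105 and 0.1 m and y of block4_mid in the frame of tote between -0.08 and 0.08 m and z of block4_mid in the frame of tote between 0 and 0.06 m and contact force between the fingers and block4 below 0.5 N and x of block5_mid in the frame of tote between -0.105 and 0.1 m and y of block5_mid in the frame of tote between -0.08 and 0.08 m and z of block5_mid in the frame of tote between 0 and 0.06 m and contact force between the fingers and block5 below 0.5 N and x of block6_mid in the frame of tote between -0.105 and 0.1 m and y of block6_mid in the frame of tote between -0.08 and 0.08 m and z of block6_mid in the frame of tote between 0 and 0.06 m and contact force between the fingers and block6 below 0.5 N), for 0.2 s.
2. the tote is tipped steeply over the hopper (angle between tote's own z axis and vertical above 0.7 rad and horizontal distance between tote_lip and hopper_rim below 0.13 m and z of tote_lip in the frame of hopper_rim above -0.03 m), for 0.1 s.
3. all the blocks are in the hopper (horizontal distance between each of block1_mid, block2_mid, block3_mid, block4_mid, block5_mid, block6_mid and hopper_rim below 0.105 m and z of block1_mid in the frame of hopper_rim between -0.1 and 0 m and z of block2_mid in the frame of hopper_rim between -0.1 and 0 m and z of block3_mid in the frame of hopper_rim between -0.1 and 0 m and z of block4_mid in the frame of hopper_rim between -0.1 and 0 m and z of block5_mid in the frame of hopper_rim between -0.1 and 0 m and z of block6_mid in the frame of hopper_rim between -0.1 and 0 m), for 0.2 s.
4. the clamp knob is undone (value of joint clamp above 1 rad), for 0.1 s.
5. the carriage is up against the end stop at the motor end (value of joint carriage above 0.102 m), for 0.1 s.
6. the clamp knob is tight again (value of joint clamp below 0.3 rad), for 0.1 s.
At the end, for the whole second after the job is handed in: Every block that is present lies in the hopper with its centre below the rim; the carriage stands within 8 mm of its end stop at the motor end; the clamp knob is tight (within 0.3 rad of its stop); the tote stands upright and at rest on its mat, centre within 35 mm of the mat's centre (all of step 3 and value of joint carriage above 0.102 m and value of joint clamp below 0.3 rad and horizontal distance between tote and mat below 0.035 m and angle between tote's own z axis and vertical below 0.06 rad and z of tote in the frame of mat below 0.01 m and linear speed of tote below 0.02 m/s); the robot touches nothing.
It fails at once if the carriage is forced along its rail (faster than 80 mm/s) while the clamp knob is tight (value of joint clamp below 0.6 rad and (velocity of joint carriage above 0.08 m/s or velocity of joint carriage below -0.08 m/s)).
It fails at once if the tape is disturbed (moved more than 30 mm) (distance of tape from where it was at the start of the episode above 0.03 m).
It fails at once if the driver is disturbed (moved more than 30 mm) (distance of driver from where it was at the start of the episode above 0.03 m).
It fails at once if the bottle is disturbed (moved more than 30 mm) (distance of bottle from where it was at the start of the episode above 0.03 m).
Of block1, block2, block3, block4, block5 only 3 to 5 are there at a start; the rules pass over those that are not, and their reading is None.
At some moment in a run one of block1, block2, block3, block4, block5 may be knocked a few centimetres aside while the robot is not near it.
It also fails if it takes over 208 s, if anything falls off the work surface, if the arm or the gripper's body presses on something with over 40 N, if the wrist force passes 120 N, or if a joint passes its speed limit or range.

## Working session

There is one attempt and no reset: what is moved stays moved. The work goes in short steps, Python scripts to look and compute and a shell command to move; the robot and the scene stay as the last step left them, time stands still between calls to the robot, and variables do not carry over. Pictures are saved under pics/ and viewed, at most 14 in all, crops included, and the job is handed in when it is done.

```bash
mkdir -p pics; ls; python3 - <<'E'
from workcell import ctrl
import cv2
for n in("top","side"):
    cv2.imwrite(f"pics/{n}0.png",cv2.resize(ctrl.get_image(n)[:,:,::-1],(800,600),interpolation=cv2.INTER_CUBIC))
    print(n,ctrl.camera_params(n))
print(ctrl.get_obs())
E
```

```text
pics
top {'vfov': 48.32984354245228, 'cx': 256.7632552721427, 'cy': 194.02944740969963, 'R': array([[-0.01878491, -0.99969843, -0.01581692],
       [-0.99928108,  0.01929342, -0.0326357 ],
       [ 0.03293103,  0.01519249, -0.99934215]]), 't': array([7.66642058e-01, 5.95519435e+02, 1.41792262e+03])}
side {'vfov': 52.5710782887717, 'cx': 252.14475871508134, 'cy': 186.2735729995073, 'R': array([[ 0.72067831, -0.69313652, -0.01358448],
       [-0.45078049, -0.4536253 , -0.76877893],
       [ 0.52670649,  0.56016592, -0.63937033]]), 't': array([-459.69196534,  336.15729931,  725.54812181])}
{'t': 0.1, 'qpos': array([ 1.11599615e+00,  4.23788112e-01,  1.63060941e+00,  2.76387308e-05,
        1.08857938e+00, -1.90019859e-02]), 'qvel': array([-1.37106555e-03, -1.55817389e-03, -1.73673938e-03,  1.33066339e-04,
       -1.51719015e-03,  6.66578930e-05]), 'joint_torque': array([ 5.48487242e-04, -5.45619285e+01, -2.74325967e+01,  6.46663830e-02,
        1.88059837e-02, -4.24766790e-05]), 'ee_pos': array([263.58523311, 566.14795221, 221.96626905]), 'orientation': array([-6.79090128e-01, -3.06696038e+00,  2.10437983e-03]), 'ft_force': array([ 0.2719109 ,  0.30318811, -0.94553201]), 'moment': array([ 0.02231404, -0.03061096, -0.04415916]), 'grasp_force': 0.0, 'width': 87.65507771710395}
```

View pics/top0.png

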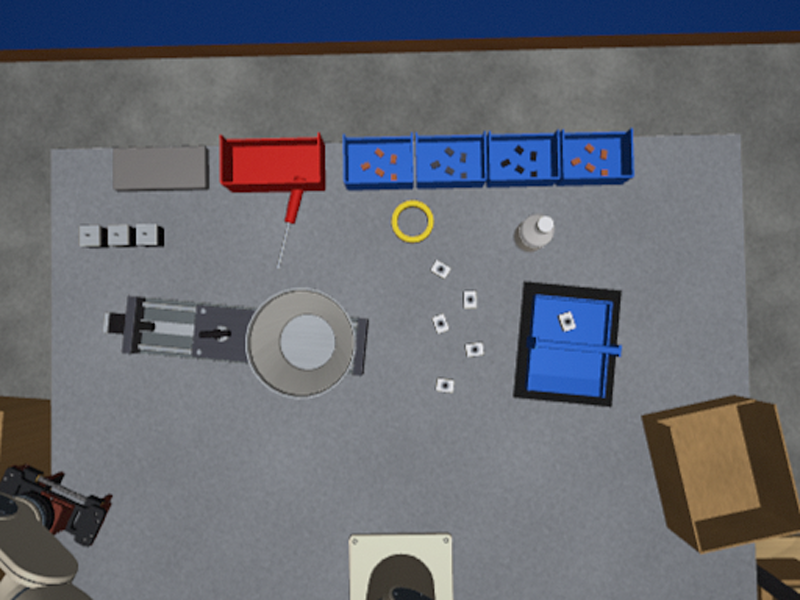

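View pics/side0.png

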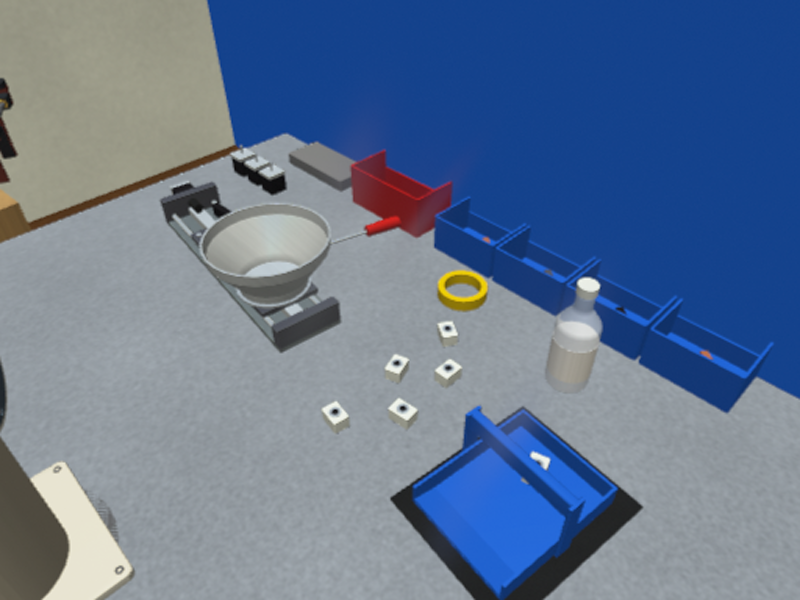

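The top view shows five loose blocks (440,269), (470,299), (440,323), (475,349), (445,385). The tote is at about (570,345) with its front towards the robot, the hopper at (302,343) and the knob at (213,334). Next I'll enlarge the crops.

```bash
cat > h.py <<'E'
from workcell import ctrl
import numpy as np,cv2
def ray(n,u,v,z):
    """world point at height z seen at pixel u,v (512x384)"""
    c=ctrl.camera_params(n);f=192/np.tan(np.radians(c['vfov']/2))
    R=np.array(c['R']);o=-R.T@c['t'];d=R.T@[(u-c['cx'])/f,(v-c['cy'])/f,1]
    return (o+d*(z-o[2])/d[2]).round(1)
def proj(n,X):
    c=ctrl.camera_params(n);f=192/np.tan(np.radians(c['vfov']/2))
    p=np.array(c['R'])@X+c['t'];return (p[:2]/p[2]*f+[c['cx'],c['cy']]).round(1)
def blocks(img,z=24,n="top",lo=150):
    m=((img.min(2)>lo)&(img.max(2).astype(int)-img.min(2)<40)).astype(np.uint8)
    cs,_=cv2.findContours(m,cv2.RETR_EXTERNAL,cv2.CHAIN_APPROX_NONE)
    for c in cs:
        if not 25<cv2.contourArea(c)<200: continue
        (u,v),wh,a=cv2.minAreaRect(c); b=cv2.boxPoints(((u,v),wh,a))
        P=np.array([ray(n,*q,z) for q in b]); e=P[1]-P[0];g=P[2]-P[1]
        L,S=(e,g) if np.linalg.norm(e)>np.linalg.norm(g) else (g,e)
        print("px",round(u),round(v),"ctr",P.mean(0).round(1),"long",np.linalg.norm(L).round(),"short",np.linalg.norm(S).round(),"long-axis deg",np.degrees(np.arctan2(L[1],L[0])).round()%180)
def crop(n,x,y,w,h,s,name):
    im=ctrl.get_image(n); cv2.imwrite(f"pics/{name}.png",cv2.resize(im[y:y+h,x:x+w,::-1],None,fx=s,fy=s,interpolation=cv2.INTER_CUBIC)); return im
E
python3 - <<'E'
from h import *
im=crop("top",260,160,150,112,5,"c1"); crop("top",60,170,190,100,4,"c2")
blocks(im)
E
```

```text
px 10 372 ctr [ 26.1 812.1  24. ] long 95.0 short 35.0 long-axis deg 61.0
px 14 365 ctr [ 48.9 797.6  24. ] long 121.0 short 19.0 long-axis deg 60.0
px 284 246 ctr [422.4 -98.7  24. ] long 36.0 short 26.0 long-axis deg 89.0
px 304 223 ctr [ 495.8 -163.1   24. ] long 36.0 short 27.0 long-axis deg 97.0
px 111 210 ctr [551.5 473.8  24. ] long 82.0 short 21.0 long-axis deg 83.0
px 282 207 ctr [551.4 -92.4  24. ] long 38.0 short 26.0 long-axis deg 17.0
px 363 205 ctr [ 551.2 -358.    24. ] long 36.0 short 24.0 long-axis deg 17.0
px 300 192 ctr [ 600.5 -155.2   24. ] long 36.0 short 23.0 long-axis deg 179.0
px 282 172 ctr [666.3 -94.6  24. ] long 37.0 short 27.0 long-axis deg 55.0
px 56 150 ctr [753.2 655.   24. ] long 37.0 short 37.0 long-axis deg 89.0
px 75 150 ctr [754.2 592.1  24. ] long 38.0 short 38.0 long-axis deg 6.0
px 93 149 ctr [755.7 532.4  24. ] long 40.0 short 40.0 long-axis deg 89.0
```

View pics/c1.png

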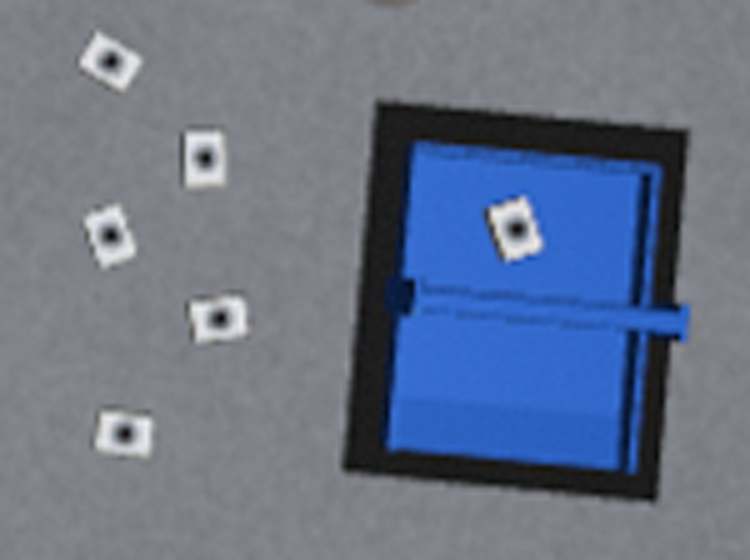

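View pics/c2.png

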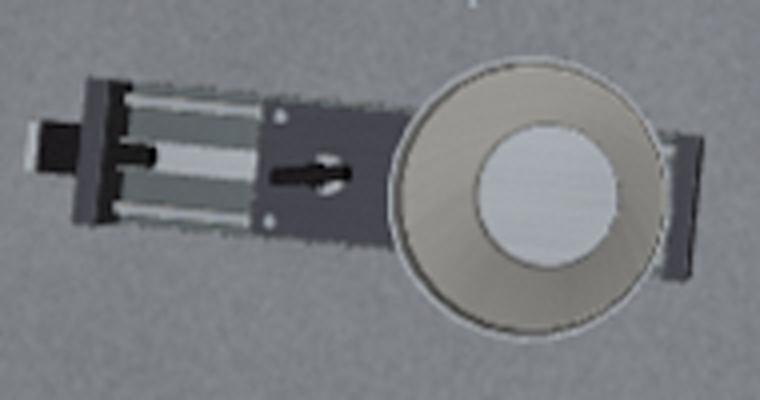

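c1 shows the mat corners at (378,100), (690,130), (657,500), (343,470). The tote sits centred on the mat with its front edge lowest. c2 shows the hopper mouth centred at (529,200) with radius 141, and the knob bar running from (270,176) to (352,173).

```bash
python3 - <<'E'
from h import *
A=lambda x,y,z:ray("top",260+x/5,160+y/5,z)
B=lambda x,y,z:ray("top",60+x/4,170+y/4,z)
def yaw(p): return np.degrees(np.arctan2(p[1],p[0])).round(1)
m=[A(*p,4) for p in((378,100),(690,130),(657,500),(343,470))]
print("mat",np.mean(m,0),[np.linalg.norm(m[i]-m[i-1]).round() for i in range(4)],"x-yaw",yaw(m[0]-m[3]),yaw(m[1]-m[2]))
t=[A(412,143,34),A(662,163,34)];print("tote back wall top corners",t,np.linalg.norm(t[0]-t[1]),yaw(t[0]-t[1]))
f=[A(386,452,10),A(636,473,10)];print("front lip",f,np.linalg.norm(f[0]-f[1]),yaw(f[0]-f[1]))
h=[A(400,295,104),A(690,322,104)];print("handle top",h,np.mean(h,0),np.linalg.norm(h[0]-h[1]),yaw(h[0]-h[1]))
print("block6",A(515,230,28))
print("hopper",B(529,199.5,144),"r",np.linalg.norm(B(388,200,144)-B(670,200,144))/2)
k=[B(270,176,112),B(352,173,112)];print("knob",k,np.mean(k,0),np.linalg.norm(k[0]-k[1]),yaw(k[0]-k[1]))
e=[B(92,78,60),B(80,223,60),B(705,137,50),B(690,281,50)];print("rail ends",e,yaw(e[0]-e[2]),yaw(e[1]-e[3]))
o=ctrl.get_obs();from scipy.spatial.transform import Rotation as R
print(R.from_rotvec(o['orientation']).as_matrix().round(3))
E
```

```text
mat [ 502.575 -363.825    4.   ] [np.float64(248.0), np.float64(208.0), np.float64(247.0), np.float64(209.0)] x-yaw -6.8 -6.7
tote back wall top corners [array([ 607. , -291.3,   34. ]), array([ 590.7, -453.7,   34. ])] 163.21596122928662 84.3
front lip [array([ 403.5, -273.4,   10. ]), array([ 386.9, -437.8,   10. ])] 165.2359525042901 84.2
handle top [array([ 509.9, -268.6,  104. ]), array([ 489.9, -447. ,  104. ])] [ 499.9 -357.8  104. ] 179.517575741207 83.6
block6 [ 548.9 -358.3   28. ]
hopper [516.6 183.9 144. ] r 106.86779215460568
knob [array([537.7, 390.7, 112. ]), array([538.9, 326.7, 112. ])] [538.3 358.7 112. ] 64.01124901140423 91.1
rail ends [array([619.3, 551.5,  60. ]), array([502.2, 561.9,  60. ]), array([562.2,  55.9,  50. ]), array([446.1,  70.1,  50. ])] 83.4 83.5
[[-0.907  0.422 -0.   ]
 [ 0.422  0.907 -0.001]
 [-0.    -0.001 -1.   ]]
```

```bash
cat >> h.py <<'E'
def plan(wps,p=None,yaw=None,step=38,turn=.11):
    """tool down; each waypoint x,y,z,toolY-yaw(deg): turn first, then shift; prints rows"""
    from scipy.spatial.transform import Rotation as R
    o=ctrl.get_obs(); M=R.from_rotvec(o['orientation']).as_matrix()
    p=np.array(o['ee_pos'] if p is None else p,float); yaw=np.degrees(np.arctan2(M[1,1],M[0,1])) if yaw is None else yaw
    for w in wps:
        d=np.radians((w[3]-yaw+180)%360-180); n=int(np.ceil(abs(d)/turn)); 
        if abs(d)>.01: print(f"  turn {n} x az {-d/n:.4f}")
        yaw=w[3]; c=np.radians(yaw); Y=np.array([np.cos(c),np.sin(c),0]);Z=np.array([0,0,-1.]);X=np.cross(Y,Z)
        v=np.array(w[:3])-p; n=max(1,int(np.ceil(np.linalg.norm(v)/step)))
        print(w,f"  move {n} x",(np.array([X,Y,Z])@v/n).round(1).tolist()); p=np.array(w[:3],float)
E
python3 - <<'E'
from h import *
plan([(666,-95,120,55),(666,-95,4,55),(666,-95,130,55),(548,-412,130,55),(548,-412,42,55),(548,-412,130,55),(600,-155,130,89),(600,-155,4,89)])
E
```

```text
turn 2 x az 0.0875
(666, -95, 120, 55)   move 21 x [-33.8, -14.8, 4.9]
(666, -95, 4, 55)   move 4 x [0.0, 0.0, 29.0]
(666, -95, 130, 55)   move 4 x [0.0, 0.0, -31.5]
(548, -412, 130, 55)   move 9 x [-9.5, -36.4, 0.0]
(548, -412, 42, 55)   move 3 x [0.0, 0.0, 29.3]
(548, -412, 130, 55)   move 3 x [0.0, 0.0, -29.3]
  turn 6 x az -0.0989
(600, -155, 130, 89)   move 7 x [-6.8, 36.8, 0.0]
(600, -155, 4, 89)   move 4 x [0.0, 0.0, 31.5]
```

```bash

python3 -m pendant '{"grip":[1,1,1,1,1,1,1,1,1,1,1,1],"linear":[[0,0,0],[0,0,0],[-33.8,-14.8,0],[-33.8,-14.8,0],[-33.8,-14.8,0],[-33.8,-14.8,0],[-33.8,-14.8,0],[-33.8,-14.8,0],[-33.8,-14.8,0],[-33.8,-14.8,0],[-33.8,-14.8,0],[-33.8,-14.8,0]],"angular":[[0,0,0.0875],[0,0,0.0875],[0,0,0],[0,0,0],[0,0,0],[0,0,0],[0,0,0],[0,0,0],[0,0,0],[0,0,0],[0,0,0],[0,0,0]]}'
python3 -m pendant '{"grip":[1,1,1,1,1,1,1,1,1,1,1],"linear":[[-33.8,-14.8,0],[-33.8,-14.8,0],[-33.8,-14.8,0],[-33.8,-14.8,0],[-33.8,-14.8,0],[-33.8,-14.8,0],[-33.8,-14.8,0],[-33.8,-14.8,0],[-33.8,-14.8,0],[-33.8,-14.8,0],[-33.8,-14.8,0]],"angular":[[0,0,0],[0,0,0],[0,0,0],[0,0,0],[0,0,0],[0,0,0],[0,0,0],[0,0,0],[0,0,0],[0,0,0],[0,0,0]]}'
python3 -m pendant '{"grip":[1,1,1,1],"linear":[[0,0,34],[0,0,34],[0,0,34],[0,0,0]],"angular":[[0,0,0],[0,0,0],[0,0,0],[0,0,0]]}'
python3 - <<'E'
from h import *
o=ctrl.get_obs();print(o['t'],o['ee_pos'],o['qpos']);plan([(666,-95,120,55)])
blocks(crop("top",230,140,180,120,4,"d1"))
E
```

```text
t: 1.2
ee_pos: [456.4, 249.8, 222.7]
orientation: [0.944, 2.996, 0.0]
ft_force: [0.6, 0.9, 0.1]
width: 88.0
grasp_force: 0.0
t: 2.12
ee_pos: [667.6, -96.9, 222.5]
orientation: [-0.945, -2.996, 0.0]
ft_force: [1.1, -0.5, 0.3]
width: 87.5
grasp_force: 0.0
t: 2.45
ee_pos: [662.2, -94.8, 113.5]
orientation: [-0.942, -2.985, 0.003]
ft_force: [-1.6, 0.9, -0.6]
width: 87.9
grasp_force: 0.0
2.45 [662.22627892 -94.76983272 113.49053019] [-1.59929136e-01  6.18027743e-01  1.58255986e+00 -8.16149816e-06
  9.52746691e-01 -1.11928456e+00]
(666, -95, 120, 55)   move 1 x [-3.2, 2.0, -6.5]
px 111 210 ctr [551.7 474.1  24. ] long 81.0 short 20.0 long-axis deg 84.0
px 363 205 ctr [ 551.2 -358.    24. ] long 36.0 short 24.0 long-axis deg 17.0
px 294 195 ctr [ 590.1 -133.3   24. ] long 79.0 short 33.0 long-axis deg 72.0
px 314 184 ctr [ 626. -199.   24.] long 242.0 short 12.0 long-axis deg 173.0
px 309 180 ctr [ 636.6 -185.4   24. ] long 222.0 short 11.0 long-axis deg 173.0
px 56 150 ctr [753.2 655.   24. ] long 37.0 short 37.0 long-axis deg 89.0
px 75 150 ctr [754.2 592.8  24. ] long 38.0 short 37.0 long-axis deg 5.0
px 93 149 ctr [755.7 532.4  24. ] long 40.0 short 40.0 long-axis deg 89.0
px 272 175 ctr [657.4 -62.8  24. ] long 222.0 short 45.0 long-axis deg 170.0
px 261 177 ctr [650.  -27.2  24. ] long 245.0 short 10.0 long-axis deg 171.0
```

```bash

python3 -m pendant '{"grip":[1,1,1,1,1,1,1,-1,-1,-1,-1,-1],"linear":[[0,0,30],[0,0,34],[0,0,25],[0,0,15],[0,0,9],[0,0,3],[0,0,0],[0,0,0],[0,0,0],[0,0,0],[0,0,0],[0,0,0]],"angular":[[0,0,0],[0,0,0],[0,0,0],[0,0,0],[0,0,0],[0,0,0],[0,0,0],[0,0,0],[0,0,0],[0,0,0],[0,0,0],[0,0,0]]}'
```

```text
t: 3.5
ee_pos: [667.3, -95.2, 5.3]
orientation: [0.944, 2.995, 0.0]
ft_force: [-0.1, 0.2, 0.3]
width: 57.9
grasp_force: 0.0
```

```bash

python3 -m pendant '{"grip":[-1,-1,-1,-1,-1,-1,-1,-1,-1,-1,-1],"linear":[[0,0,0],[0,0,0],[0,0,0],[0,0,0],[0,0,0],[0,0,0],[0,0,-15],[0,0,-34],[0,0,-34],[0,0,-30],[0,0,-13]],"angular":[[0,0,0],[0,0,0],[0,0,0],[0,0,0],[0,0,0],[0,0,0],[0,0,0],[0,0,0],[0,0,0],[0,0,0],[0,0,0]]}'
python3 -m pendant '{"grip":[-1,-1,-1,-1,-1,-1,-1,-1,-1,-1,-1],"linear":[[-5,-18,0],[-9.5,-36.4,0],[-9.5,-36.4,0],[-9.5,-36.4,0],[-9.5,-36.4,0],[-9.5,-36.4,0],[-9.5,-36.4,0],[-9.5,-36.4,0],[-9.5,-36.4,0],[-5,-18,0],[0,0,0]],"angular":[[0,0,0],[0,0,0],[0,0,0],[0,0,0],[0,0,0],[0,0,0],[0,0,0],[0,0,0],[0,0,0],[0,0,0],[0,0,0]]}'
python3 -m pendant '{"grip":[-1,-1,-1,-1,-1,0.4,0.4,0.4,0.4],"linear":[[0,0,25],[0,0,30],[0,0,20],[0,0,13],[0,0,0],[0,0,0],[0,0,0],[0,0,0],[0,0,0]],"angular":[[0,0,0],[0,0,0],[0,0,0],[0,0,0],[0,0,0],[0,0,0],[0,0,0],[0,0,0],[0,0,0]]}'
python3 -c "
from h import *
o=ctrl.get_obs();print(o['qpos'])
plan([(548,-412,130,55),(600,-155,130,89),(600,-155,4,89),(600,-155,130,89),(558,-316,130,89),(558,-316,42,89),(558,-316,130,89),(551,-92,130,107),(551,-92,4,107)])"
```

```text
t: 4.42
ee_pos: [669.4, -95.4, 136.1]
orientation: [0.942, 2.99, 0.002]
ft_force: [0.4, -0.1, 0.1]
width: 35.7
grasp_force: 29.7
t: 5.33
ee_pos: [547.8, -416.4, 130.5]
orientation: [0.951, 2.994, -0.001]
ft_force: [0.2, 0.8, 0.2]
width: 36.2
grasp_force: 29.7
t: 6.08
ee_pos: [550.7, -413.0, 44.3]
orientation: [0.944, 2.994, -0.001]
ft_force: [-0.6, 0.5, -0.7]
width: 58.9
grasp_force: 0.0
[-6.60741595e-01  7.28372640e-01  1.56451758e+00  3.77518795e-05
  8.46142670e-01 -1.62089544e+00]
(548, -412, 130, 55)   move 3 x [0.9, -0.3, -28.6]
  turn 6 x az -0.0989
(600, -155, 130, 89)   move 7 x [-6.8, 36.8, 0.0]
(600, -155, 4, 89)   move 4 x [0.0, 0.0, 31.5]
(600, -155, 130, 89)   move 4 x [0.0, 0.0, -31.5]
(558, -316, 130, 89)   move 5 x [7.8, -32.3, 0.0]
(558, -316, 42, 89)   move 3 x [0.0, 0.0, 29.3]
(558, -316, 130, 89)   move 3 x [0.0, 0.0, -29.3]
  turn 3 x az -0.1047
(551, -92, 130, 107)   move 6 x [-9.8, 36.0, 0.0]
(551, -92, 4, 107)   move 4 x [0.0, 0.0, 31.5]
```

```bash

python3 -m pendant '{"grip":[0.4,0.4,0.4,0.4,0.4,0.4,0.4,0.4,0.4,0.4,0.4],"linear":[[0,0,-18],[0,0,-34],[0,0,-24],[0,0,-10],[0,0,0],[0,0,0],[0,0,0],[0,0,0],[0,0,0],[0,0,0],[0,0,0]],"angular":[[0,0,0],[0,0,0],[0,0,0],[0,0,0],[0,0,-0.0989],[0,0,-0.0989],[0,0,-0.0989],[0,0,-0.0989],[0,0,-0.0989],[0,0,-0.0989],[0,0,0]]}'
python3 -m pendant '{"grip":[0.4,0.4,0.4,0.4,0.4,0.4,0.4,0.4,0.4,0.4],"linear":[[-3.4,18.4,0],[-6.8,36.8,0],[-6.8,36.8,0],[-6.8,36.8,0],[-6.8,36.8,0],[-6.8,36.8,0],[-6.8,36.8,0],[-3.4,18.4,0],[0,0,0],[0,0,0]],"angular":[[0,0,0],[0,0,0],[0,0,0],[0,0,0],[0,0,0],[0,0,0],[0,0,0],[0,0,0],[0,0,0],[0,0,0]]}'
python3 -c "
from h import *
plan([(600,-155,4,89)])"
```

```text
t: 7.0
ee_pos: [549.7, -412.4, 128.6]
orientation: [0.022, 3.142, -0.0]
ft_force: [0.1, 0.2, -0.3]
width: 61.5
grasp_force: 0.0
t: 7.83
ee_pos: [601.9, -154.1, 128.7]
orientation: [-0.026, -3.141, 0.0]
ft_force: [-0.6, -0.9, -0.8]
width: 61.5
grasp_force: 0.0
(600, -155, 4, 89)   move 4 x [0.5, -0.2, 31.2]
```

```bash

python3 -m pendant '{"grip":[0.4,0.4,0.4,0.4,0.4,0.4,0.4,-1,-1,-1,-1,-1],"linear":[[2,0,20],[0,0,34],[0,0,34],[0,0,22],[0,0,11],[0,0,3],[0,0,0],[0,0,0],[0,0,0],[0,0,0],[0,0,0],[0,0,0]],"angular":[[0,0,0],[0,0,0],[0,0,0],[0,0,0],[0,0,0],[0,0,0],[0,0,0],[0,0,0],[0,0,0],[0,0,0],[0,0,0],[0,0,0]]}'
python3 -m pendant '{"grip":[-1,-1,-1,-1,-1,-1,-1,-1,-1],"linear":[[0,0,0],[0,0,0],[0,0,0],[0,0,-16],[0,0,-34],[0,0,-34],[0,0,-28],[0,0,-14],[0,0,0]],"angular":[[0,0,0],[0,0,0],[0,0,0],[0,0,0],[0,0,0],[0,0,0],[0,0,0],[0,0,0],[0,0,0]]}'
python3 -m pendant '{"grip":[-1,-1,-1,-1,-1,-1,-1],"linear":[[3.9,-16,0],[7.8,-32.3,0],[7.8,-32.3,0],[7.8,-32.3,0],[7.8,-32.3,0],[3.9,-16,0],[0,0,0]],"angular":[[0,0,0],[0,0,0],[0,0,0],[0,0,0],[0,0,0],[0,0,0],[0,0,0]]}'
python3 -m pendant '{"grip":[-1,-1,-1,-1,-1,0.4,0.4,0.4,0.4,0.4,0.4,0.4],"linear":[[0,0,25],[0,0,30],[0,0,20],[0,0,11],[0,0,0],[0,0,0],[0,0,0],[0,0,0],[0,0,0],[0,0,-20],[0,0,-40],[0,0,-28]],"angular":[[0,0,0],[0,0,0],[0,0,0],[0,0,0],[0,0,0],[0,0,0],[0,0,0],[0,0,0],[0,0,0],[0,0,0],[0,0,0],[0,0,0]]}'
python3 -m pendant '{"grip":[0.4,0.4,0.4,0.4],"linear":[[0,0,0],[0,0,0],[0,0,0],[0,0,0]],"angular":[[0,0,-0.1047],[0,0,-0.1047],[0,0,-0.1047],[0,0,0]]}'
python3 -c "
from h import *
o=ctrl.get_obs();print(o['qpos'])
plan([(551,-92,130,107),(551,-92,4,107),(551,-92,130,107),(459,-312,130,107),(459,-312,42,107),(459,-312,130,107)])"
```

```text
t: 8.83
ee_pos: [600.4, -155.8, 5.5]
orientation: [0.027, 3.14, -0.001]
ft_force: [-0.7, -0.1, -0.4]
width: 31.6
grasp_force: 0.0
t: 9.58
ee_pos: [602.1, -156.3, 134.4]
orientation: [0.027, 3.135, -0.003]
ft_force: [0.5, 0.6, -0.4]
width: 25.4
grasp_force: 30.0
t: 10.17
ee_pos: [556.5, -319.0, 129.1]
orientation: [-0.033, -3.14, -0.0]
ft_force: [-0.0, 0.2, -0.2]
width: 25.7
grasp_force: 30.0
t: 11.17
ee_pos: [558.4, -316.4, 135.2]
orientation: [0.027, 3.14, -0.001]
ft_force: [1.0, -0.0, 0.8]
width: 61.3
grasp_force: 0.0
t: 11.5
ee_pos: [558.5, -316.5, 134.1]
orientation: [-0.47, 3.105, -0.002]
ft_force: [0.5, 0.0, 0.3]
width: 61.3
grasp_force: 0.0
[-5.34105558e-01  5.51442463e-01  1.64939327e+00 -1.76881883e-05
  9.38652557e-01 -2.40514989e+00]
(551, -92, 130, 107)   move 6 x [-9.7, 36.1, 0.7]
(551, -92, 4, 107)   move 4 x [0.0, 0.0, 31.5]
(551, -92, 130, 107)   move 4 x [0.0, 0.0, -31.5]
(459, -312, 130, 107)   move 7 x [21.8, -26.2, 0.0]
(459, -312, 42, 107)   move 3 x [0.0, 0.0, 29.3]
(459, -312, 130, 107)   move 3 x [0.0, 0.0, -29.3]
```

```bash

python3 -m pendant '{"grip":[0.4,0.4,0.4,0.4,0.4,0.4,0.4,0.4,0.4],"linear":[[-4.9,18,4],[-9.7,36.1,0],[-9.7,36.1,0],[-9.7,36.1,0],[-9.7,36.1,0],[-9.7,36.1,0],[-4.9,18,0],[0,0,0],[0,0,0]],"angular":[[0,0,0],[0,0,0],[0,0,0],[0,0,0],[0,0,0],[0,0,0],[0,0,0],[0,0,0],[0,0,0]]}'
python3 -m pendant '{"grip":[0.4,0.4,0.4,0.4,0.4,0.4,0.4,-1,-1,-1,-1,-1],"linear":[[0,0,20],[0,0,34],[0,0,34],[0,0,22],[0,0,11],[0,0,4],[0,0,0],[0,0,0],[0,0,0],[0,0,0],[0,0,0],[0,0,0]],"angular":[[0,0,0],[0,0,0],[0,0,0],[0,0,0],[0,0,0],[0,0,0],[0,0,0],[0,0,0],[0,0,0],[0,0,0],[0,0,0],[0,0,0]]}'
python3 -m pendant '{"grip":[-1,-1,-1,-1,-1,-1,-1,-1,-1],"linear":[[0,0,0],[0,0,0],[0,0,0],[0,0,-16],[0,0,-34],[0,0,-34],[0,0,-28],[0,0,-14],[0,0,0]],"angular":[[0,0,0],[0,0,0],[0,0,0],[0,0,0],[0,0,0],[0,0,0],[0,0,0],[0,0,0],[0,0,0]]}'
```

```text
t: 12.25
ee_pos: [550.3, -90.6, 128.8]
orientation: [0.465, -3.107, 0.0]
ft_force: [-0.4, 1.4, 0.2]
width: 61.6
grasp_force: 0.0
t: 13.25
ee_pos: [551.0, -92.2, 4.5]
orientation: [-0.464, 3.106, -0.001]
ft_force: [0.3, 0.3, -0.2]
width: 31.4
grasp_force: 0.0
t: 14.0
ee_pos: [552.7, -92.5, 133.0]
orientation: [-0.464, 3.101, -0.003]
ft_force: [0.2, -0.6, -0.9]
width: 26.0
grasp_force: 30.0
```

```bash

python3 -m pendant '{"grip":[-1,-1,-1,-1,-1,-1,-1,-1,-1],"linear":[[10.9,-13.1,0],[21.8,-26.2,0],[21.8,-26.2,0],[21.8,-26.2,0],[21.8,-26.2,0],[21.8,-26.2,0],[21.8,-26.2,0],[10.9,-13.1,0],[0,0,0]],"angular":[[0,0,0],[0,0,0],[0,0,0],[0,0,0],[0,0,0],[0,0,0],[0,0,0],[0,0,0],[0,0,0]]}'
python3 -m pendant '{"grip":[-1,-1,-1,-1,-1,0.4,0.4,0.4,0.4,0.4,0.4,0.4],"linear":[[0,0,25],[0,0,30],[0,0,20],[0,0,13],[0,0,0],[0,0,0],[0,0,0],[0,0,0],[0,0,0],[0,0,-20],[0,0,-40],[0,0,-28]],"angular":[[0,0,0],[0,0,0],[0,0,0],[0,0,0],[0,0,0],[0,0,0],[0,0,0],[0,0,0],[0,0,0],[0,0,0],[0,0,0],[0,0,0]]}'
python3 -m pendant '{"grip":[0.4,0.4,0.4],"linear":[[0,0,0],[0,0,0],[0,0,0]],"angular":[[0,0,0.0875],[0,0,0.0875],[0,0,0]]}'
python3 -c "
from h import *
o=ctrl.get_obs();print(o['qpos'])
blocks(crop('top',230,140,180,120,4,'d2'))
plan([(496,-163,130,97),(496,-163,4,97),(496,-163,130,97),(448,-402,130,97),(448,-402,42,97),(448,-402,130,97),(422,-99,130,89),(422,-99,4,89),(422,-99,130,89),(453,-357,130,89)])"
```

```text
t: 14.75
ee_pos: [456.4, -314.6, 128.2]
orientation: [0.459, -3.107, -0.001]
ft_force: [0.0, 0.9, -0.6]
width: 25.6
grasp_force: 30.0
t: 15.75
ee_pos: [458.5, -312.3, 132.1]
orientation: [-0.464, 3.106, -0.001]
ft_force: [0.3, -0.6, 0.2]
width: 61.3
grasp_force: 0.0
t: 16.0
ee_pos: [458.8, -312.5, 131.4]
orientation: [-0.186, 3.134, -0.003]
ft_force: [0.5, 0.2, 0.5]
width: 61.7
grasp_force: 0.0
[-6.19425972e-01  4.45201545e-01  1.85047193e+00  5.56894722e-05
  8.42827579e-01 -2.30880256e+00]
px 401 304 ctr [ 227.9 -474.4   24. ] long 83.0 short 11.0 long-axis deg 148.0
px 393 292 ctr [ 267.6 -449.    24. ] long 31.0 short 26.0 long-axis deg 142.0
px 405 278 ctr [ 310.6 -490.8   24. ] long 213.0 short 14.0 long-axis deg 158.0
px 284 246 ctr [422.4 -98.7  24. ] long 36.0 short 26.0 long-axis deg 89.0
px 362 256 ctr [ 386.9 -350.6   24. ] long 248.0 short 19.0 long-axis deg 152.0
px 304 223 ctr [ 495.8 -163.1   24. ] long 36.0 short 27.0 long-axis deg 97.0
px 111 210 ctr [551.5 474.1  24. ] long 81.0 short 21.0 long-axis deg 84.0
px 379 205 ctr [ 549.9 -411.9   24. ] long 34.0 short 26.
[... 210 characters left out ...]
] long 37.0 short 37.0 long-axis deg 89.0
px 75 150 ctr [754.2 592.2  24. ] long 38.0 short 38.0 long-axis deg 5.0
px 93 149 ctr [755.7 532.4  24. ] long 40.0 short 40.0 long-axis deg 89.0
(496, -163, 130, 97)   move 5 x [-11.1, 28.7, 0.2]
(496, -163, 4, 97)   move 4 x [0.0, 0.0, 31.5]
(496, -163, 130, 97)   move 4 x [0.0, 0.0, -31.5]
(448, -402, 130, 97)   move 7 x [11.0, -33.1, 0.0]
(448, -402, 42, 97)   move 3 x [0.0, 0.0, 29.3]
(448, -402, 130, 97)   move 3 x [0.0, 0.0, -29.3]
  turn 2 x az 0.0698
(422, -99, 130, 89)   move 9 x [3.5, 33.6, 0.0]
(422, -99, 4, 89)   move 4 x [0.0, 0.0, 31.5]
(422, -99, 130, 89)   move 4 x [0.0, 0.0, -31.5]
(453, -357, 130, 89)   move 7 x [-5.1, -36.8, 0.0]
```

View pics/d2.png

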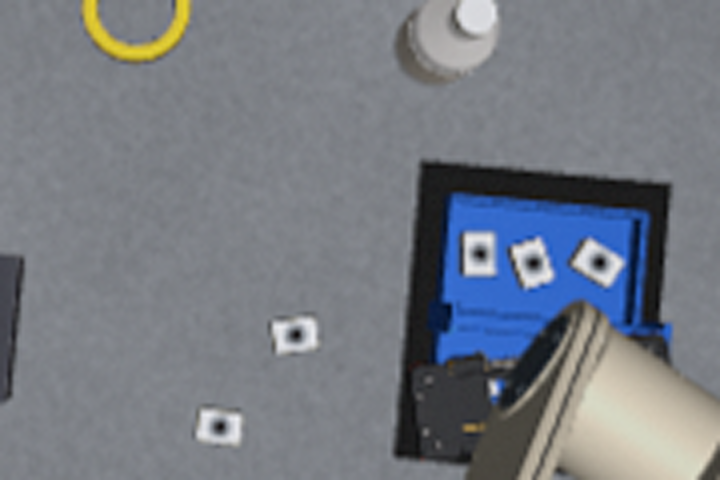

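The picture shows three blocks in the back of the tote at (480,253), (532,262), (600,262). The other two are still in place at (296,334) and (219,427).

```bash

python3 -m pendant '{"grip":[0.4,0.4,0.4,0.4,0.4,0.4,0.4,0.4],"linear":[[-5.5,14.3,0],[-11.1,28.7,0],[-11.1,28.7,0],[-11.1,28.7,0],[-11.1,28.7,0],[-5.5,14.3,0],[0,0,0],[0,0,0]],"angular":[[0,0,0],[0,0,0],[0,0,0],[0,0,0],[0,0,0],[0,0,0],[0,0,0],[0,0,0]]}'
python3 -m pendant '{"grip":[0.4,0.4,0.4,0.4,0.4,0.4,0.4,-1,-1,-1,-1,-1],"linear":[[0,0,20],[0,0,34],[0,0,34],[0,0,22],[0,0,12],[0,0,4],[0,0,0],[0,0,0],[0,0,0],[0,0,0],[0,0,0],[0,0,0]],"angular":[[0,0,0],[0,0,0],[0,0,0],[0,0,0],[0,0,0],[0,0,0],[0,0,0],[0,0,0],[0,0,0],[0,0,0],[0,0,0],[0,0,0]]}'
python3 -m pendant '{"grip":[-1,-1,-1,-1,-1,-1,-1,-1,-1],"linear":[[0,0,0],[0,0,0],[0,0,0],[0,0,-16],[0,0,-34],[0,0,-34],[0,0,-28],[0,0,-14],[0,0,0]],"angular":[[0,0,0],[0,0,0],[0,0,0],[0,0,0],[0,0,0],[0,0,0],[0,0,0],[0,0,0],[0,0,0]]}'
python3 -m pendant '{"grip":[-1,-1,-1,-1,-1,-1,-1,-1,-1],"linear":[[5.5,-16.6,0],[11,-33.1,0],[11,-33.1,0],[11,-33.1,0],[11,-33.1,0],[11,-33.1,0],[11,-33.1,0],[5.5,-16.6,0],[0,0,0]],"angular":[[0,0,0],[0,0,0],[0,0,0],[0,0,0],[0,0,0],[0,0,0],[0,0,0],[0,0,0],[0,0,0]]}'
python3 -m pendant '{"grip":[-1,-1,-1,-1,-1,0.4,0.4,0.4,0.4,0.4,0.4,0.4],"linear":[[0,0,25],[0,0,30],[0,0,20],[0,0,13],[0,0,0],[0,0,0],[0,0,0],[0,0,0],[0,0,0],[0,0,-20],[0,0,-40],[0,0,-28]],"angular":[[0,0,0],[0,0,0],[0,0,0],[0,0,0],[0,0,0],[0,0,0],[0,0,0],[0,0,0],[0,0,0],[0,0,0],[0,0,0],[0,0,0]]}'
python3 -m pendant '{"grip":[0.4,0.4,0.4],"linear":[[0,0,0],[0,0,0],[0,0,0]],"angular":[[0,0,0.07],[0,0,0.07],[0,0,0]]}'
python3 -m pendant '{"grip":[0.4,0.4,0.4,0.4,0.4,0.4,0.4,0.4,0.4,0.4,0.4,0.4],"linear":[[1.7,16.8,0],[3.5,33.6,0],[3.5,33.6,0],[3.5,33.6,0],[3.5,33.6,0],[3.5,33.6,0],[3.5,33.6,0],[3.5,33.6,0],[3.5,33.6,0],[1.7,16.8,0],[0,0,0],[0,0,0]],"angular":[[0,0,0],[0,0,0],[0,0,0],[0,0,0],[0,0,0],[0,0,0],[0,0,0],[0,0,0],[0,0,0],[0,0,0],[0,0,0],[0,0,0]]}'
python3 -c "
from h import *
o=ctrl.get_obs();print(o['qpos'])
plan([(422,-99,130,89),(422,-99,4,89),(422,-99,130,89),(453,-357,130,89)])"
```

```text
t: 16.72
ee_pos: [495.9, -162.5, 129.6]
orientation: [0.197, -3.135, 0.0]
ft_force: [0.1, -0.4, -0.2]
width: 61.5
grasp_force: 0.0
t: 17.72
ee_pos: [496.5, -163.3, 4.7]
orientation: [-0.191, 3.134, -0.001]
ft_force: [-1.2, -0.2, 6.0]
width: 36.0
grasp_force: 30.0
t: 18.47
ee_pos: [498.0, -163.7, 133.3]
orientation: [-0.191, 3.13, -0.004]
ft_force: [0.2, 0.6, -0.5]
width: 35.8
grasp_force: 30.0
t: 19.22
ee_pos: [446.3, -405.7, 128.3]
orientation: [0.186, -3.136, 0.001]
ft_force: [-0.1, 0.5, -0.6]
width: 35.7
grasp_force: 30.0
t: 20.22
ee_pos: [447.8, -402.7, 132.2]
orientation: [-0.191, 3.135, -0.001]
ft_force: [1.0, -1.6, 0.4]
width: 61.6
grasp_force: 0.0
t: 20.47
ee_pos: [448.0, -403.0, 131.5]
orientation: [0.033, 3.139, -0.003]
ft_force: [-0.5, -0.4, 0.7]
width: 61.6
grasp_force: 0.0
t: 21.47
ee_pos: [421.9, -99.1, 130.0]
orientation: [0.023, 3.141, -0.001]
ft_force: [-0.3, -0.8, -0.3]
width: 61.1
grasp_force: 0.0
[-2.58038092e-01  2.96763496e-01  2.10827801e+00 -2.43307343e-04
  7.35866608e-01 -1.81431863e+00]
(422, -99, 130, 89)   move 1 x [-0.1, 0.1, -0.0]
(422, -99, 4, 89)   move 4 x [0.0, 0.0, 31.5]
(422, -99, 130, 89)   move 4 x [0.0, 0.0, -31.5]
(453, -357, 130, 89)   move 7 x [-5.1, -36.8, 0.0]
```

```bash

python3 -m pendant '{"grip":[0.4,0.4,0.4,0.4,0.4,0.4,0.4,-1,-1,-1,-1,-1],"linear":[[0,0,20],[0,0,34],[0,0,34],[0,0,22],[0,0,12],[0,0,3],[0,0,0],[0,0,0],[0,0,0],[0,0,0],[0,0,0],[0,0,0]],"angular":[[0,0,0],[0,0,0],[0,0,0],[0,0,0],[0,0,0],[0,0,0],[0,0,0],[0,0,0],[0,0,0],[0,0,0],[0,0,0],[0,0,0]]}'
python3 -m pendant '{"grip":[-1,-1,-1,-1,-1,-1,-1,-1,-1],"linear":[[0,0,0],[0,0,0],[0,0,0],[0,0,-16],[0,0,-34],[0,0,-34],[0,0,-28],[0,0,-14],[0,0,0]],"angular":[[0,0,0],[0,0,0],[0,0,0],[0,0,0],[0,0,0],[0,0,0],[0,0,0],[0,0,0],[0,0,0]]}'
python3 -m pendant '{"grip":[-1,-1,-1,-1,-1,-1,-1,-1,-1],"linear":[[-2.5,-18.4,0],[-5.1,-36.8,0],[-5.1,-36.8,0],[-5.1,-36.8,0],[-5.1,-36.8,0],[-5.1,-36.8,0],[-5.1,-36.8,0],[-2.5,-18.4,0],[0,0,0]],"angular":[[0,0,0],[0,0,0],[0,0,0],[0,0,0],[0,0,0],[0,0,0],[0,0,0],[0,0,0],[0,0,0]]}'
python3 -m pendant '{"grip":[-1,-1,-1,-1,-1,0.4,0.4,0.4,0.4,0.4,0.4,0.4],"linear":[[0,0,25],[0,0,30],[0,0,20],[0,0,13],[0,0,0],[0,0,0],[0,0,0],[0,0,0],[0,0,0],[0,0,-30],[0,0,-40],[0,0,-38]],"angular":[[0,0,0],[0,0,0],[0,0,0],[0,0,0],[0,0,0],[0,0,0],[0,0,0],[0,0,0],[0,0,0],[0,0,0],[0,0,0],[0,0,0]]}'
python3 -m pendant '{"grip":[0.4,0.4,0.4,0.4,0.4,0.4,0.4,0.4,0.4],"linear":[[0,20,0],[0,35,0],[0,35,0],[0,35,0],[0,35,0],[0,35,0],[0,25,0],[0,10,0],[0,0,0]],"angular":[[0,0,0],[0,0,0.11],[0,0,0],[0,0,0],[0,0,0],[0,0,0],[0,0,0],[0,0,0],[0,0,0]]}'
python3 -c "
from h import *
o=ctrl.get_obs();print(o['qpos'])
crop('top',310,160,100,100,6,'d3')"
```

```text
t: 22.47
ee_pos: [422.4, -99.8, 5.5]
orientation: [0.028, 3.14, -0.001]
ft_force: [-0.6, -1.7, 6.9]
width: 37.4
grasp_force: 28.4
t: 23.22
ee_pos: [423.7, -100.0, 133.8]
orientation: [0.028, 3.135, -0.003]
ft_force: [0.9, 0.2, -0.8]
width: 37.1
grasp_force: 28.5
t: 23.97
ee_pos: [452.7, -361.4, 129.3]
orientation: [0.033, 3.141, -0.002]
ft_force: [-0.1, 0.1, -0.4]
width: 37.1
grasp_force: 28.5
t: 24.97
ee_pos: [452.2, -357.5, 152.2]
orientation: [-0.029, -3.141, -0.001]
ft_force: [0.8, -0.8, 0.4]
width: 61.3
grasp_force: 0.0
t: 25.72
ee_pos: [476.4, -127.7, 151.5]
orientation: [0.197, 3.134, -0.0]
ft_force: [0.1, -0.2, -0.6]
width: 61.4
grasp_force: 0.0
[-2.85992176e-01  3.35406598e-01  1.97148767e+00  1.64719082e-04
  8.33355154e-01 -1.73149057e+00]
```

View pics/d3.png

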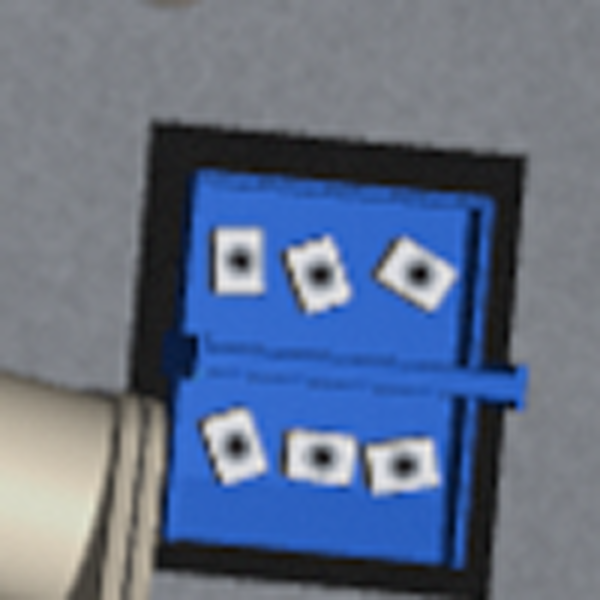

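All six blocks are in the tote, three behind the bar and three in front. Next I'll make a small tilt in free space to learn the wrist geometry before planning the tip.

```bash
L='
from workcell import ctrl
import json
o=ctrl.get_obs();open("log.txt","a").write(json.dumps([list(o["qpos"]),list(o["ee_pos"]),list(o["orientation"])])+"\n")'
python3 -m pendant '{"grip":[0.4,0.4,0.4,0.4,0.4,0.4],"linear":[[0,0,-40],[0,0,-40],[0,0,-20],[0,0,0],[0,0,0],[0,0,0]],"angular":[[0,0,0.11],[0,0,0.11],[0,0,0.11],[0,0,0],[0,0,0],[0,0,0]]}' >/dev/null; python3 -c "$L"
python3 -m pendant '{"grip":[0.4,0.4,0.4,0.4,0.4,0.4,0.4],"linear":[[0,0,0],[0,0,0],[0,0,0],[0,0,0],[0,0,0],[0,0,0],[0,0,0]],"angular":[[0,0.11,0],[0,0.11,0],[0,0.11,0],[0,0.11,0],[0,0,0],[0,0,0],[0,0,0]]}'; python3 -c "$L"
python3 -m pendant '{"grip":[0.4,0.4,0.4,0.4,0.4,0.4,0.4],"linear":[[0,0,0],[0,0,0],[0,0,0],[0,0,0],[0,0,0],[0,0,0],[0,0,0]],"angular":[[0,-0.11,0],[0,-0.11,0],[0,-0.11,0],[0,-0.11,0],[0,0,0],[0,0,0],[0,0,0]]}' >/dev/null; python3 -c "$L"
python3 -m pendant '{"grip":[0.4,0.4,0.4,0.4,0.4,0.4,0.4],"linear":[[0,0,0],[0,0,0],[0,0,0],[0,0,0],[0,0,0],[0,0,0],[0,0,0]],"angular":[[-0.11,0,0],[-0.11,0,0],[-0.11,0,0],[-0.11,0,0],[0,0,0],[0,0,0],[0,0,0]]}' >/dev/null; python3 -c "$L"
python3 -m pendant '{"grip":[0.4,0.4,0.4,0.4,0.4,0.4,0.4],"linear":[[0,0,0],[0,0,0],[0,0,0],[0,0,0],[0,0,0],[0,0,0],[0,0,0]],"angular":[[0.11,0,0],[0.11,0,0],[0.11,0,0],[0.11,0,0],[0,0,0],[0,0,0],[0,0,0]]}'
python3 - <<'E'
import json,numpy as np
from scipy.optimize import least_squares
from scipy.spatial.transform import Rotation as R
S=[json.loads(l) for l in open('log.txt')]
S+=[[[1.11599615,.423788,1.6306094,0,1.0885794,-.019002],[263.585,566.148,221.966],[-.67909,-3.06696,.002104]],
[[-.159929,.618028,1.58256,0,.952747,-1.119285],[662.226,-94.77,113.49],[-.942,-2.985,.003]],
[[-.66074,.728373,1.564518,0,.846143,-1.620895],[550.7,-413,44.3],[.944,2.994,-.001]],
[[-.619426,.4452,1.850472,0,.842828,-2.308803],[458.8,-312.5,131.4],[-.186,3.134,-.003]],
[[-.258038,.296764,2.108278,0,.735867,-1.814319],[421.9,-99.1,130],[.023,3.141,-.001]]]
for s in S: print(np.round(s[0],3),np.round(s[1]),np.round(s[2],3))
def fk(q,p,sg):
    d1,a1,L2,e,L3,L6=p
    Rz=lambda a:R.from_euler('z',a);Ry=lambda a:R.from_euler('y',a)
    r1=Rz(q[0]); r2=r1*Ry(q[1]); r3=r2*Ry(q[2])   # link2 up at q2=0; 
    x=r1.apply([a1,0,d1])+r2.apply([0,0,L2])+r3.apply([e,0,L3])
    r5=r3*Rz(sg*q[3])*Ry(q[4]); r6=r5*Rz(sg*q[5]); 
    return x+r6.apply([0,0,L6]), r6
def res(p,sg): return np.concatenate([fk(s[0],p,sg)[0]-s[1] for s in S])
for sg in(1,-1):
    f=least_squares(res,[400,0,400,0,400,250],args=(sg,)); 
    print(sg,f.x.round(1),np.abs(f.fun).max().round(1))
    print(f.fun.reshape(-1,3).round(1).tolist())
    print([(R.from_rotvec(s[2]).inv()*fk(s[0],f.x,sg)[1]).as_rotvec().round(2).tolist() for s in S])
E
```

```text
t: 26.85
ee_pos: [475.0, -129.2, 249.4]
orientation: [-0.615, -2.639, -0.138]
ft_force: [-0.7, 0.2, 0.4]
width: 61.4
grasp_force: 0.0
t: 28.6
ee_pos: [476.3, -128.3, 250.7]
orientation: [0.71, 3.06, 0.003]
ft_force: [-0.7, 0.3, 0.2]
width: 61.4
grasp_force: 0.0
[-0.291  0.194  1.89  -0.     1.059 -1.404] [ 475. -130.  250.] [-0.712 -3.059  0.   ]
[-0.325  0.422  1.638  0.056  1.518 -1.453] [ 475. -129.  249.] [-0.615 -2.639 -0.138]
[-0.289  0.192  1.888  0.     1.062 -1.402] [ 476. -129.  252.] [0.713 3.059 0.   ]
[-0.559  0.221  1.931  0.495  1.092 -1.925] [ 476. -130.  250.] [0.677 2.897 0.645]
[ 1.116  0.424  1.631  0.     1.089 -0.019] [264. 566. 222.] [-6.790e-01 -3.067e+00  2.000e-03]
[-0.16   0.618  1.583  0.     0.953 -1.119] [662. -95. 113.] [-0.942 -2.985  0.003]
[-0.661  0.728  1.565  0.     0.846 -1.621] [ 551. -413.   44.] [ 9.440e-01  2.994e+00 -1.000e-03]
[-0.619  0.445  1.85   0.     0.843 -2.309] [ 459. -312.  131.] [-1.860e-01  3.134e+00 -3.000e-03]
[-0.258  0.297  2.108  0.     0.736 -1.814] [422. -99. 130.] [ 2.300e-02  3.141e+00 -1.000e-03]
1 [336.    2.5 565.1  85.6 487.7 327.2] 11.9
[[-2.1, -11.8, -0.5], [-8.7, -8.6, 1.0], [-2.1, -11.8, -0.5], [-2.3, -3.8, 1.3], [11.6, -3.4, -0.7], [-1.0, -11.9, -0.6], [-6.8, -9.8, -0.4], [-6.8, -9.8, -0.1], [-4.1, -11.2, 0.4]]
[[-0.0, 0.0, -1.57], [0.0, 0.0, -1.57], [-0.0, 0.0, -1.57], [0.0, 0.0, -1.57], [0.0, -0.0, -1.57], [-0.0, 0.0, -1.57], [0.0, 0.0, -1.57], [0.0, -0.0, -1.57], [-0.0, -0.0, -1.57]]
-1 [-176.   -52.   521.9  -90.4  427.2  -54.4] 100.7
[[-29.8, -3.4, 9.8], [98.6, -61.0, -21.4], [-30.9, -3.3, 9.9], [-64.6, -100.7, -26.9], [-7.5, -42.5, 13.6], [-21.1, -8.7, 11.7], [-17.4, -1.6, 9.1], [-9.2, -8.1, 2.5], [17.5, -16.9, -8.2]]
[[-0.0, 0.0, 1.24], [0.09, -0.09, 1.33], [0.0, -0.0, 1.23], [0.7, -0.7, 1.66], [0.0, -0.0, -1.53], [-0.0, 0.0, 0.67], [0.0, -0.0, 1.67], [-0.0, -0.0, 3.05], [-0.0, 0.0, 2.06]]
```

```bash
cat > ik.py <<'E'
import json,numpy as np
from scipy.optimize import least_squares
from scipy.spatial.transform import Rotation as R
Rz=lambda a:R.from_euler('z',a);Ry=lambda a:R.from_euler('y',a)
lo=np.array([-3,-.9,.09,-1.31,.11,-2.54]);hi=np.array([3,2.11,2.58,4.45,2.69,2.54])
def fk(q,p):
    d1,a1,L2,e,L3,L6,dy=p
    r1=Rz(q[0]);r2=r1*Ry(q[1]);r3=r2*Ry(q[2]);r6=r3*Rz(q[3])*Ry(q[4])*Rz(q[5])
    return r1.apply([a1,dy,d1])+r2.apply([0,0,L2])+r3.apply([e,0,L3])+r6.apply([0,0,L6]), r6*Rz(np.pi/2)
S=[json.loads(l) for l in open('log.txt')]
P=least_squares(lambda p:np.concatenate([fk(s[0],p)[0]-s[1] for s in S]+[fk([1.11599615,.423788,1.6306094,0,1.0885794,-.019002],p)[0]-[263.585,566.148,221.966],fk([-.66074,.728373,1.564518,0,.846143,-1.620895],p)[0]-[550.7,-413,44.3]]),[336,2,565,85,488,327,10]).x
def ik(x,r,q0):
    def f(q):
        a,b=fk(q,P);return np.r_[(a-x)/300,(r.inv()*b).as_rotvec()]
    s=least_squares(f,np.clip(q0,lo+.01,hi-.01),bounds=(lo,hi)); return s.x,np.abs(s.fun).max()
def tool(yaw,th): # yaw of tool y, tilt th about tool x by -th
    c=np.radians(yaw);Y=np.array([np.cos(c),np.sin(c),0]);Z=np.array([0,0,-1.])
    return R.from_matrix(np.array([np.cross(Y,Z),Y,Z]).T)*R.from_rotvec([-th,0,0])
E
python3 - <<'E'
from ik import *
print(P.round(1))
H=np.array([516.6,183.9,0])
for yaw in(-6,-30,-50,-70,-90,-110,-120,20,40,60):
    c=np.radians(yaw);d=-np.array([np.cos(c),np.sin(c),0])
    q=np.array([.35,.3,1.7,0,1.1,np.radians(20-yaw)]); x=H-40*d+[0,0,285]; out=[]
    for th in np.linspace(0,60,7):
        q,e=ik(x,tool(yaw,np.radians(th)),q)
        out.append(e)
    print(yaw,np.round(out,3),q.round(2),"slack",np.minimum(q-lo,hi-q).min().round(2))
E
```

```text
[ 3.125e+02 -1.000e-01  5.631e+02  7.750e+01  4.850e+02  3.096e+02
  1.190e+01]
-6 [0.    0.    0.    0.    0.    0.033 0.173] [ 0.57  0.11  2.14 -1.31  0.55  1.75] slack 0.0
-30 [0.    0.    0.    0.    0.    0.    0.043] [ 0.73  0.29  2.06 -1.31  0.99  2.17] slack 0.0
-50 [0. 0. 0. 0. 0. 0. 0.] [ 0.75  0.4   1.94 -1.15  1.25  2.28] slack 0.16
-70 [0. 0. 0. 0. 0. 0. 0.] [ 0.72  0.49  1.77 -0.94  1.49  2.33] slack 0.21
-90 [0. 0. 0. 0. 0. 0. 0.] [ 0.66  0.58  1.6  -0.77  1.71  2.43] slack 0.11
-110 [0.    0.    0.    0.    0.    0.006 0.02 ] [ 0.57  0.65  1.46 -0.59  1.91  2.54] slack 0.0
-120 [0.    0.    0.004 0.04  0.07  0.087 0.093] [ 0.51  0.68  1.39 -0.5   2.    2.54] slack 0.0
20 [0.    0.    0.    0.    0.    0.016 0.069] [ 0.21  0.1   2.29  2.46  0.29 -2.54] slack 0.0
40 [0. 0. 0. 0. 0. 0. 0.] [ 0.07  0.18  2.29  2.01  0.59 -2.43] slack 0.11
60 [0. 0. 0. 0. 0. 0. 0.] [-0.06  0.26  2.17  1.52  0.89 -2.28] slack 0.26
```

```bash
python3 - <<'E'
from h import *
plan([(498,-361,180,-6),(498,-361,74,-6),(498,-361,290,-6),(533,147,290,-66)],turn=.12)
plan([(533,147,290,-6)],p=(498,-361,290),yaw=-6)
plan([(533,147,290,-66)],p=(498,-361,290),yaw=-66)
E
```

```text
turn 11 x az 0.1109
(498, -361, 180, -6)   move 7 x [-32.7, 6.6, 10.1]
(498, -361, 74, -6)   move 3 x [0.0, 0.0, 35.3]
(498, -361, 290, -6)   move 6 x [0.0, 0.0, -36.0]
  turn 9 x az 0.1164
(533, 147, 290, -66)   move 14 x [17.0, -32.1, 0.0]
(533, 147, 290, -6)   move 14 x [36.3, -1.3, 0.0]
(533, 147, 290, -66)   move 14 x [17.0, -32.1, 0.0]
```

```bash

python3 -m pendant '{"grip":[0.4,0.4,0.4,0.4,0.4,0.4,0.4,0.4,0.4,0.4,0.4,0.4],"linear":[[0,0,0],[0,0,0],[0,0,0],[0,0,0],[0,0,0],[0,0,0],[0,0,0],[0,0,0],[0,0,0],[0,0,0],[0,0,0],[0,0,0]],"angular":[[0,0,0.111],[0,0,0.111],[0,0,0.111],[0,0,0.111],[0,0,0.111],[0,0,0.111],[0,0,0.111],[0,0,0.111],[0,0,0.111],[0,0,0.111],[0,0,0.111],[0,0,0]]}'
python3 -m pendant '{"grip":[0.4,0.4,0.4,0.4,0.4,0.4,0.4,0.4,0.4,0.4],"linear":[[-16.3,3.3,5],[-32.7,6.6,10.1],[-32.7,6.6,10.1],[-32.7,6.6,10.1],[-32.7,6.6,10.1],[-32.7,6.6,10.1],[-32.7,6.6,10.1],[-16.3,3.3,5],[0,0,0],[0,0,0]],"angular":[[0,0,0],[0,0,0],[0,0,0],[0,0,0],[0,0,0],[0,0,0],[0,0,0],[0,0,0],[0,0,0],[0,0,0]]}'
python3 -c "
from h import *
crop('side',230,220,200,160,4,'s1')
plan([(498,-361,74,-6)])"
```

```text
t: 29.6
ee_pos: [475.5, -130.1, 250.5]
orientation: [-2.344, -2.09, -0.002]
ft_force: [0.4, -0.5, 0.0]
width: 61.5
grasp_force: 0.0
t: 30.43
ee_pos: [496.2, -362.0, 179.5]
orientation: [-2.338, -2.096, -0.001]
ft_force: [0.1, -0.2, -0.3]
width: 61.9
grasp_force: 0.0
(498, -361, 74, -6)   move 3 x [0.1, 0.5, 35.3]
```

View pics/s1.png

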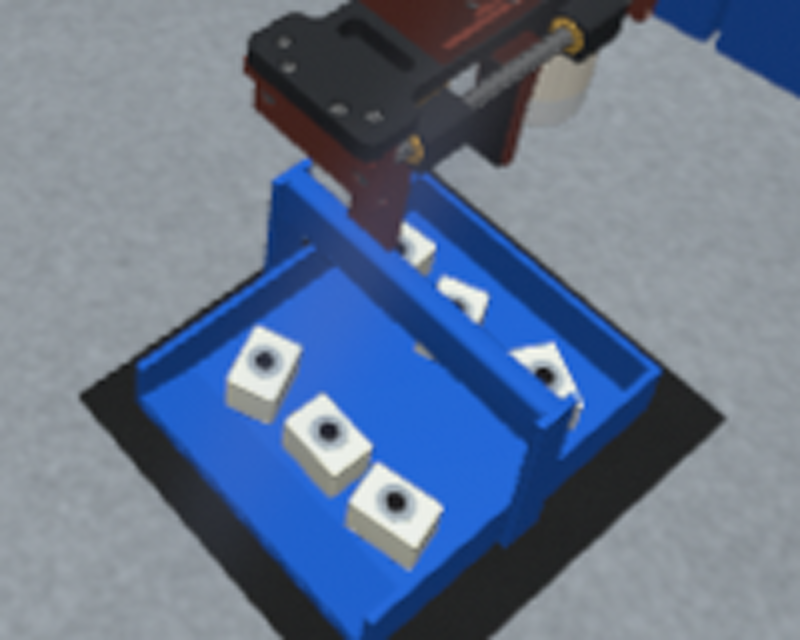

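The six blocks lie flat and the gripper is above the bar with a finger on each side of it. Lowering now.

```bash

python3 -m pendant '{"grip":[0.4,0.4,0.4,0.4,0.4,0.4,-1,-1,-1,-1,-1,-1],"linear":[[0,1,20],[0,0,33],[0,0,27],[0,0,17],[0,0,8],[0,0,0],[0,0,0],[0,0,0],[0,0,0],[0,0,0],[0,0,0],[0,0,0]],"angular":[[0,0,0],[0,0,0],[0,0,0],[0,0,0],[0,0,0],[0,0,0],[0,0,0],[0,0,0],[0,0,0],[0,0,0],[0,0,0],[0,0,0]]}'
python3 -m pendant '{"grip":[-1,-1,-1,-1,-1,-1,-1,-1,-1,-1],"linear":[[0,0,0],[0,0,0],[0,0,0],[0,0,0],[0,0,0],[0,0,-2],[0,0,-4],[0,0,-5],[0,0,0],[0,0,0]],"angular":[[0,0,0],[0,0,0],[0,0,0],[0,0,0],[0,0,0],[0,0,0],[0,0,0],[0,0,0],[0,0,0],[0,0,0]]}'
```

```text
t: 31.48
ee_pos: [498.3, -362.0, 75.7]
orientation: [2.338, 2.097, 0.0]
ft_force: [0.5, -0.3, 0.2]
width: 24.8
grasp_force: 0.0
t: 32.32
ee_pos: [497.8, -361.7, 86.1]
orientation: [-2.338, -2.097, 0.0]
ft_force: [0.3, -0.4, -6.4]
width: 13.7
grasp_force: 30.0
```

```bash

python3 -m pendant '{"grip":[-1,-1,-1,-1,-1,-1,-1,-1,-1,-1,-1,-1],"linear":[[0,0,-8],[0,0,-15],[0,0,-22],[0,0,-24],[0,0,-24],[0,0,-24],[0,0,-24],[0,0,-24],[0,0,-20],[0,0,-12],[0,0,-6],[0,0,0]],"angular":[[0,0,0],[0,0,0],[0,0,0],[0,0,0],[0,0,0],[0,0,0],[0,0,0],[0,0,0],[0,0,0],[0,0,0],[0,0,0],[0,0,0]]}'
python3 -m pendant '{"grip":[-1,-1,-1,-1,-1,-1,-1,-1,-1,-1,-1,-1],"linear":[[0,0,0],[0,0,0],[0,0,0],[0,0,0],[0,0,0],[0,0,0],[0,0,0],[0,0,0],[0,0,0],[0,0,0],[0,0,0],[0,0,0]],"angular":[[0,0,0.047],[0,0,0.1],[0,0,0.1],[0,0,0.1],[0,0,0.1],[0,0,0.1],[0,0,0.1],[0,0,0.1],[0,0,0.1],[0,0,0.1],[0,0,0.07],[0,0,0.03]]}'
python3 -m pendant '{"grip":[-1,-1,-1,-1,-1,-1,-1,-1,-1,-1,-1,-1],"linear":[[4,-8,0],[8.5,-16,0],[10,-19,0],[10,-19,0],[10,-19,0],[10,-19,0],[10,-19,0],[10,-19,0],[10,-19,0],[10,-19,0],[10,-19,0],[10,-19,0]],"angular":[[0,0,0],[0,0,0],[0,0,0],[0,0,0],[0,0,0],[0,0,0],[0,0,0],[0,0,0],[0,0,0],[0,0,0],[0,0,0],[0,0,0]]}'
python3 -c "
from h import *
plan([(533,147,290,-66)],step=20)"
```

```text
t: 33.32
ee_pos: [498.3, -362.0, 290.3]
orientation: [2.337, 2.096, 0.001]
ft_force: [-0.4, 0.3, -6.6]
width: 13.9
grasp_force: 30.0
t: 34.32
ee_pos: [497.2, -361.1, 286.9]
orientation: [-3.073, -0.641, 0.004]
ft_force: [-0.2, 0.2, -6.3]
width: 13.5
grasp_force: 30.0
t: 35.32
ee_pos: [513.6, -118.8, 287.9]
orientation: [-3.072, -0.65, 0.003]
ft_force: [0.7, -0.4, -6.8]
width: 13.4
grasp_force: 30.0
(533, 147, 290, -66)   move 14 x [9.0, -16.8, -0.2]
```

```bash

python3 -m pendant '{"grip":[-1,-1,-1,-1,-1,-1,-1,-1,-1,-1,-1,-1],"linear":[[10,-19,0],[10,-19,0],[10,-19,0],[10,-19,0],[10,-19,0],[10,-19,0],[10,-19,0],[10,-19,0],[10,-19,0],[10,-19,0],[10,-19,0],[8,-14,0]],"angular":[[0,0,0],[0,0,0],[0,0,0],[0,0,0],[0,0,0],[0,0,0],[0,0,0],[0,0,0],[0,0,0],[0,0,0],[0,0,0],[0,0,0]]}'
python3 -m pendant '{"grip":[-1,-1,-1,-1],"linear":[[5,-9,0],[1,-2,0],[0,0,0],[0,0,0]],"angular":[[0,0,0],[0,0,0],[0,0,0],[0,0,0]]}'
python3 - <<'E'
from h import *
from ik import *
o=ctrl.get_obs();plan([(533,147,290,-66)]);q=o['qpos'];print(q.round(2),fk(q,P)[0]-o['ee_pos'])
for th in range(0,61,10):
    q,e=ik(o['ee_pos'],tool(-66,np.radians(th)),q);print(th,q.round(2),round(e,3))
E
```

```text
t: 36.32
ee_pos: [531.4, 133.0, 287.9]
orientation: [-3.073, -0.651, 0.003]
ft_force: [-0.9, 0.4, -6.1]
width: 13.5
grasp_force: 30.0
t: 36.65
ee_pos: [533.2, 143.0, 288.6]
orientation: [3.074, 0.648, -0.002]
ft_force: [1.2, -0.1, -6.2]
width: 14.4
grasp_force: 30.0
(533, 147, 290, -66)   move 1 x [1.4, -3.8, -1.4]
[ 0.24  0.24  1.73 -0.    1.17  1.4 ] [0.00809391 0.00065585 0.00993599]
0 [ 0.24  0.24  1.73 -0.    1.17  1.39] 0.0
10 [ 0.34  0.24  1.75 -0.19  1.15  1.57] 0.0
20 [ 0.43  0.25  1.76 -0.38  1.16  1.74] 0.0
30 [ 0.52  0.28  1.78 -0.56  1.2   1.91] 0.0
40 [ 0.6   0.33  1.79 -0.72  1.27  2.07] 0.0
50 [ 0.67  0.39  1.8  -0.86  1.35  2.2 ] 0.0
60 [ 0.72  0.47  1.8  -0.99  1.44  2.31] 0.0
```

```bash

python3 -m pendant '{"grip":[-1,-1,-1],"linear":[[1,-4,-1],[0,0,0],[0,0,0]],"angular":[[0,0,0],[-0.06,0,0],[-0.08,0,0]]}' >/dev/null
python3 -c "
from h import *
from scipy.spatial.transform import Rotation as R
print(R.from_rotvec(ctrl.get_obs()['orientation']).as_matrix().round(2))"
```

```text
[[ 0.92  0.4   0.06]
 [ 0.4  -0.91 -0.13]
 [ 0.    0.14 -0.99]]
```

```bash

python3 -m pendant '{"grip":[-1,-1,-1,-1,-1,-1,-1,-1,-1,-1,-1,-1],"linear":[[0,0,0],[0,0,0],[0,0,0],[0,0,0],[0,0,0],[0,0,0],[0,0,0],[0,0,0],[0,0,0],[0,0,0],[0,0,0],[0,0,0]],"angular":[[-0.1,0,0],[-0.1,0,0],[-0.1,0,0],[-0.1,0,0],[-0.1,0,0],[-0.1,0,0],[-0.1,0,0],[-0.1,0,0],[-0.08,0,0],[0,0,0],[0,0,0],[0,0,0]]}'
python3 -m pendant '{"grip":[-1,-1,-1,-1,-1,-1],"linear":[[0,0,0],[0,0,0],[0,0,0],[0,0,0],[0,0,0],[0,0,0]],"angular":[[0,0,0],[0,0,0],[0,0,0],[0,0,0],[0,0,0],[0,0,0]]}'
python3 -c "
from h import *
print(ctrl.get_obs()['qpos'])
crop('side',90,60,200,150,4,'s2')"
```

```text
t: 37.9
ee_pos: [533.5, 147.6, 290.5]
orientation: [2.089, 0.438, 0.246]
ft_force: [-0.7, 1.2, -3.9]
width: 13.9
grasp_force: 30.0
t: 38.4
ee_pos: [533.1, 147.5, 290.2]
orientation: [2.086, 0.439, 0.246]
ft_force: [-0.5, 0.5, -4.0]
width: 13.4
grasp_force: 30.0
[ 0.71853884  0.45773986  1.79302991 -0.96173228  1.43898274  2.29604684]
```

View pics/s2.png

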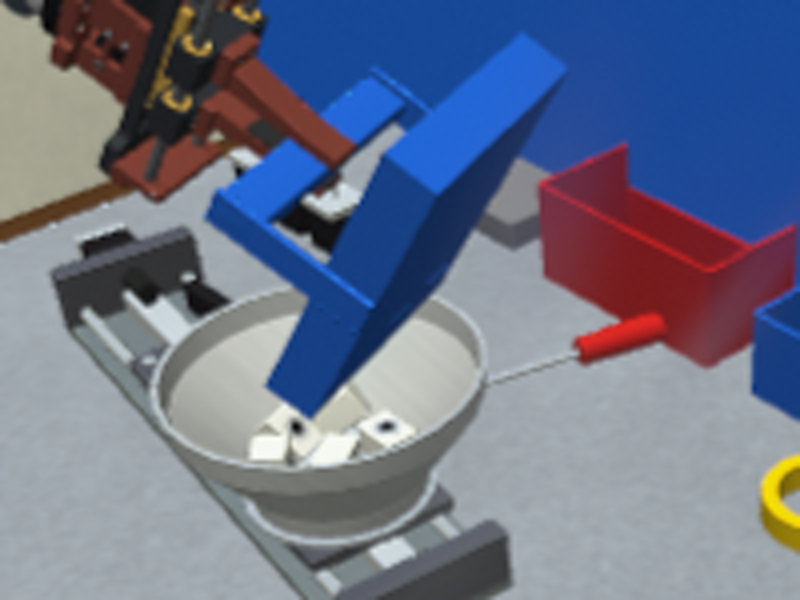

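The wrist force of 4 N matches the empty tote, and the blocks lie in the hopper. Returning the tote.

```bash

python3 -m pendant '{"grip":[-1,-1,-1,-1,-1,-1,-1,-1,-1,-1,-1,-1],"linear":[[0,0,0],[0,0,0],[0,0,0],[0,0,0],[0,0,0],[0,0,0],[0,0,0],[0,0,0],[0,0,0],[0,0,0],[0,0,0],[0,0,0]],"angular":[[0.05,0,0],[0.1,0,0],[0.1,0,0],[0.1,0,0],[0.1,0,0],[0.1,0,0],[0.1,0,0],[0.1,0,0],[0.1,0,0],[0.1,0,0],[0.07,0,0],[0,0,0]]}'
python3 -m pendant '{"grip":[-1,-1,-1,-1,-1,-1,-1,-1,-1,-1,-1,-1],"linear":[[-5,9,0],[-10,19,0],[-15,29,0],[-17,32.1,0],[-17,32.1,0],[-17,32.1,0],[-17,32.1,0],[-17,32.1,0],[-17,32.1,0],[-17,32.1,0],[-17,32.1,0],[-17,32.1,0]],"angular":[[0,0,0],[0,0,0],[0,0,0],[0,0,0],[0,0,0],[0,0,0],[0,0,0],[0,0,0],[0,0,0],[0,0,0],[0,0,0],[0,0,0]]}'
python3 -m pendant '{"grip":[-1,-1,-1,-1,-1,-1,-1,-1,-1,-1,-1,-1],"linear":[[-17,32.1,0],[-17,32.1,0],[-12,23,0],[0,0,0],[0,0,0],[0,0,0],[0,0,0],[0,0,0],[0,0,0],[0,0,0],[0,0,0],[0,0,0]],"angular":[[0,0,0],[0,0,0],[0,0,0],[0,0,-0.1],[0,0,-0.12],[0,0,-0.12],[0,0,-0.12],[0,0,-0.12],[0,0,-0.12],[0,0,-0.12],[0,0,-0.12],[0,0,-0.1]]}'
python3 -m pendant '{"grip":[-1,-1],"linear":[[0,0,0],[0,0,0]],"angular":[[0,0,0],[0,0,0]]}' >/dev/null
python3 -c "
from h import *
plan([(502,-364,100,-6.7)])"
```

```text
t: 39.45
ee_pos: [533.4, 145.4, 290.2]
orientation: [-3.074, -0.643, 0.002]
ft_force: [1.2, -1.0, -3.4]
width: 13.6
grasp_force: 30.0
t: 40.45
ee_pos: [504.0, -244.0, 289.8]
orientation: [3.072, 0.65, -0.005]
ft_force: [1.0, -0.4, -4.4]
width: 13.8
grasp_force: 30.0
t: 41.45
ee_pos: [497.6, -340.3, 289.5]
orientation: [-2.337, -2.098, 0.006]
ft_force: [0.3, -0.4, -4.5]
width: 14.1
grasp_force: 30.0
(502, -364, 100, -6.7)   move 6 x [-3.8, 1.1, 31.6]
```

```bash

python3 -m pendant '{"grip":[-1,-1,-1,-1,-1,-1,-1,-1,-1,-1,-1,-1],"linear":[[-11,3,0],[-12,3.5,10],[0,0,25],[0,0,32],[0,0,32],[0,0,32],[0,0,30],[0,0,22],[0,0,14],[0,0,6],[0,0,0],[0,0,0]],"angular":[[0,0,0],[0,0,0.012],[0,0,0],[0,0,0],[0,0,0],[0,0,0],[0,0,0],[0,0,0],[0,0,0],[0,0,0],[0,0,0],[0,0,0]]}'
python3 -m pendant '{"grip":[-1,-1,-1,-1,-1],"linear":[[0,0,4],[0,0,4],[0,0,3],[0,0,0],[0,0,0]],"angular":[[0,0,0],[0,0,0],[0,0,0],[0,0,0],[0,0,0]]}'
```

```text
t: 42.62
ee_pos: [502.3, -365.5, 87.0]
orientation: [2.359, 2.074, -0.0]
ft_force: [0.5, -0.5, -3.3]
width: 14.1
grasp_force: 30.0
t: 43.03
ee_pos: [502.0, -364.6, 76.2]
orientation: [2.358, 2.075, 0.0]
ft_force: [0.7, -0.8, -4.4]
width: 13.8
grasp_force: 30.0
```

```bash

python3 -m pendant '{"grip":[-1,-1,0.4,0.4,0.4,0.4,0.4,0.4,0.4,0.4,0.4,0.4],"linear":[[0,0,1.2],[0,0,0],[0,0,0],[0,0,0],[0,0,0],[0,0,0],[0,0,0],[0,0,0],[0,0,0],[0,0,-15],[0,0,-35],[0,0,-40]],"angular":[[0,0,0],[0,0,0],[0,0,0],[0,0,0],[0,0,0],[0,0,0],[0,0,0],[0,0,0],[0,0,0],[0,0,0],[0,0,0],[0,0,0]]}'
python3 -m pendant '{"grip":[0.4,0.4,0.4,0.4,0.4],"linear":[[0,0,-40],[0,0,-30],[0,0,-10],[0,0,0],[0,0,0]],"angular":[[0,0,0],[0,0,0],[0,0,0],[0,0,0],[0,0,0]]}'
python3 -c "
from h import *
plan([(538,361,250,-6.6)])"
```

```text
t: 44.03
ee_pos: [500.5, -363.5, 163.5]
orientation: [-2.354, -2.072, 0.002]
ft_force: [1.4, 0.2, 0.2]
width: 61.6
grasp_force: 0.0
t: 44.45
ee_pos: [501.7, -364.4, 244.2]
orientation: [-2.358, -2.075, 0.0]
ft_force: [1.0, -0.3, 0.3]
width: 61.4
grasp_force: 0.0
  turn 1 x az -0.0124
(538, 361, 250, -6.6)   move 20 x [36.2, -2.4, -0.3]
```

```bash
python3 - <<'E'
from h import *
im=ctrl.get_image('top')
a=cv2.resize(im[180:260,80:250],None,fx=4.6,fy=4.6,interpolation=cv2.INTER_CUBIC)
im=ctrl.get_image('side')
b=cv2.resize(im[220:384,250:430],None,fx=1.3,fy=1.3,interpolation=cv2.INTER_CUBIC)
o=np.zeros((a.shape[0]+b.shape[0],a.shape[1],3),np.uint8);o[:a.shape[0]]=a;o[a.shape[0]:,:b.shape[1]]=b
cv2.imwrite('pics/e1.png',o[:,:,::-1])
E
```

```text
(no output)
```

View pics/e1.png

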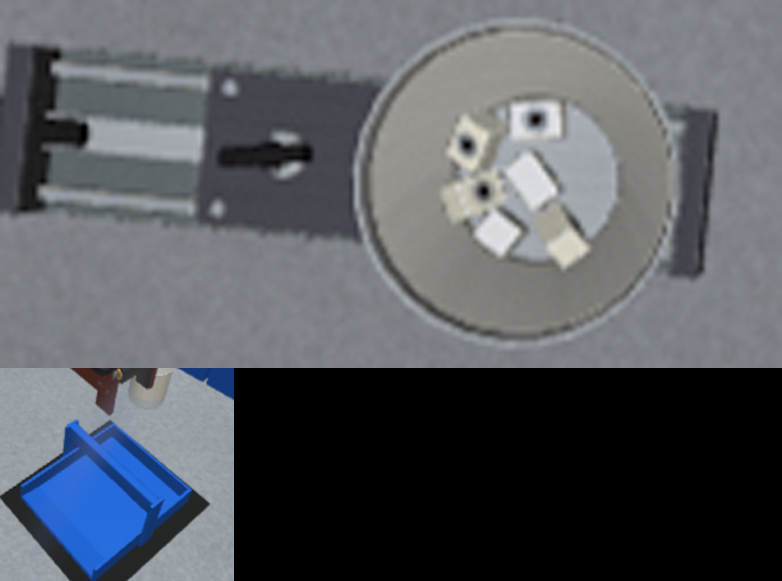

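The hopper holds all six blocks and the tote stands empty and upright on its mat. The knob bar runs from (218,155) to (312,153), so it is about 8° past the rail line.

```bash

python3 -m pendant '{"grip":[0.4,0.4,0.4,0.4,0.4,0.4,0.4,0.4,0.4,0.4,0.4,0.4],"linear":[[18,-1.2,0],[36.2,-2.4,0],[36.2,-2.4,0],[36.2,-2.4,0],[36.2,-2.4,0],[36.2,-2.4,0],[36.2,-2.4,0],[36.2,-2.4,0],[36.2,-2.4,0],[36.2,-2.4,0],[36.2,-2.4,0],[36.2,-2.4,0]],"angular":[[0,0,0],[0,0,0],[0,0,0],[0,0,0],[0,0,0],[0,0,0],[0,0,0],[0,0,0],[0,0,0],[0,0,0],[0,0,0],[0,0,0]]}' >/dev/null
python3 -m pendant '{"grip":[0.4,0.4,0.4,0.4,0.4,0.4,0.4,0.4,0.4,0.4,0.4,0.4],"linear":[[36.2,-2.4,0],[36.2,-2.4,0],[36.2,-2.4,0],[36.2,-2.4,0],[36.2,-2.4,0],[36.2,-2.4,0],[36.2,-2.4,0],[36.2,-2.4,0],[18,-1.2,0],[0,0,0],[0,0,0],[0,0,0]],"angular":[[0,0,0],[0,0,0],[0,0,0],[0,0,0],[0,0,0],[0,0,0],[0,0,0],[0,0,0],[0,0,0],[0,0,-0.1],[0,0,0],[0,0,0]]}'
python3 -c "
from h import *
plan([(538,361,82,-1)])"
```

```text
t: 46.55
ee_pos: [545.0, 359.4, 243.0]
orientation: [-2.253, -2.188, 0.005]
ft_force: [0.3, 0.1, -0.6]
width: 61.6
grasp_force: 0.0
  turn 1 x az -0.0116
(538, 361, 82, -1)   move 5 x [0.3, -1.4, 32.2]
```

```bash

python3 -m pendant '{"grip":[0.4,0.4,0.4,0.4,0.4,0.4,0.4,0.4,-1,-1,-1,-1],"linear":[[1.5,-7,25],[0,0,36],[0,0,36],[0,0,32],[0,0,20],[0,0,9],[0,0,3],[0,0,0],[0,0,0],[0,0,0],[0,0,0],[0,0,0]],"angular":[[0,0,0],[0,0,0],[0,0,0],[0,0,0],[0,0,0],[0,0,0],[0,0,0],[0,0,0],[0,0,0],[0,0,0],[0,0,0],[0,0,0]]}'
python3 -m pendant '{"grip":[-1,-1,-1,-1,-1,-1,-1,-1],"linear":[[0,0,0],[0,0,0],[0,0,0],[0,0,0],[0,0,0],[0,0,0],[0,0,0],[0,0,0]],"angular":[[0,0,0],[0,0,0],[0,0,0],[0,0,0],[0,0,0],[0,0,0],[0,0,0],[0,0,0]]}'
python3 -c "
from workcell import ctrl
o=ctrl.get_obs();print(o['moment'],o['qpos'])"
```

```text
t: 47.55
ee_pos: [540.1, 361.4, 85.1]
orientation: [2.252, 2.19, 0.003]
ft_force: [0.3, 0.2, -1.0]
width: 38.1
grasp_force: 0.0
t: 48.22
ee_pos: [539.3, 361.2, 84.0]
orientation: [-2.252, -2.191, 0.0]
ft_force: [-1.9, 0.1, 2.8]
width: 14.2
grasp_force: 29.8
[ 0.06340362  0.46594055 -0.03928113] [5.71677909e-01 6.28614402e-01 1.65026698e+00 2.89480717e-04
 8.62848021e-01 5.98962949e-01]
```

```bash

python3 -m pendant '{"grip":[-1,-1,-1,-1,-1,-1,-1,-1],"linear":[[0,0,0],[0,0,0],[0,0,0],[0,0,0],[0,0,0],[0,0,0],[0,0,0],[0,0,0]],"angular":[[0,0,-0.05],[0,0,-0.08],[0,0,-0.08],[0,0,-0.08],[0,0,-0.08],[0,0,-0.08],[0,0,0],[0,0,0]]}'
python3 -m pendant '{"grip":[-1,-1,-1,-1,-1,-1,-1,-1,-1,-1,-1,-1],"linear":[[0,0,0],[0,0,0],[0,0,0],[0,0,0],[0,0,0],[0,0,0],[0,0,0],[0,0,0],[0,0,0],[0,0,0],[0,0,0],[0,0,0]],"angular":[[0,0,-0.08],[0,0,-0.1],[0,0,-0.1],[0,0,-0.1],[0,0,-0.1],[0,0,-0.1],[0,0,-0.1],[0,0,-0.1],[0,0,-0.1],[0,0,-0.05],[0,0,0],[0,0,0]]}'
python3 -c "
from h import *
o=ctrl.get_obs();print(o['moment'],o['qpos'])
im=crop('top',60,170,190,100,4,'k1')"
```

```text
t: 48.88
ee_pos: [539.7, 361.3, 84.0]
orientation: [1.709, 2.636, 0.001]
ft_force: [-1.0, 2.0, 2.3]
width: 13.9
grasp_force: 29.9
t: 49.88
ee_pos: [540.2, 362.0, 84.0]
orientation: [0.347, 3.121, 0.003]
ft_force: [1.3, 4.7, -2.0]
width: 13.9
grasp_force: 29.9
[ 0.79852686 -0.19614119 -0.00602435] [ 5.71848161e-01  6.29107661e-01  1.64927302e+00  5.08984263e-04
  8.61017476e-01 -7.77564494e-01]
```

View pics/k1.png

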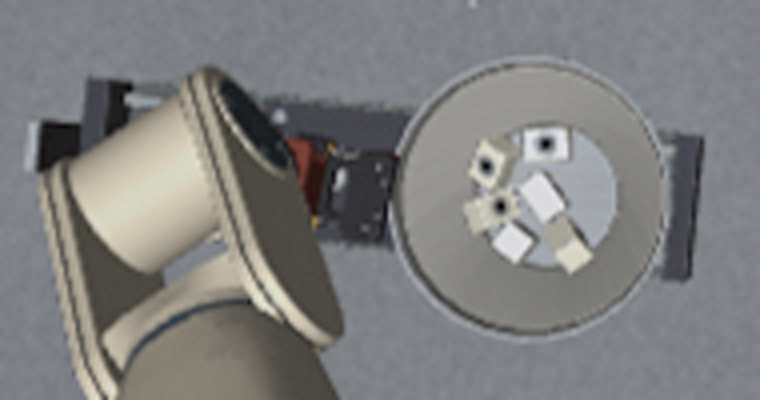

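```bash

python3 -m pendant '{"grip":[-1,-1,-1,-1,-1,-1,-1,-1,-1,-1,-1,-1],"linear":[[0.3,3,0],[0.6,6,0],[0.8,8,0],[0.8,8,0],[0.8,8,0],[0.8,8,0],[0.8,8,0],[0.8,8,0],[0.8,8,0],[0.8,8,0],[0.5,5,0],[0,0,0]],"angular":[[0,0,0],[0,0,0],[0,0,0],[0,0,0],[0,0,0],[0,0,0],[0,0,0],[0,0,0],[0,0,0],[0,0,0],[0,0,0],[0,0,0]]}'
python3 -m pendant '{"grip":[-1,-1,-1,-1,-1,-1,-1],"linear":[[0.4,4,0],[0.4,4,0],[0.4,4,0],[0.4,4,0],[0.2,2,0],[0,0,0],[0,0,0]],"angular":[[0,0,0],[0,0,0],[0,0,0],[0,0,0],[0,0,0],[0,0,0],[0,0,0]]}'
```

```text
t: 50.93
ee_pos: [549.0, 438.6, 84.0]
orientation: [0.346, 3.122, -0.002]
ft_force: [-0.5, -2.1, 4.1]
width: 13.9
grasp_force: 29.9
t: 51.52
ee_pos: [549.9, 448.5, 83.8]
orientation: [-0.345, -3.118, 0.023]
ft_force: [-4.2, -30.4, 19.5]
width: 13.9
grasp_force: 30.0
```

```bash

python3 -m pendant '{"grip":[-1,-1,-1,-1],"linear":[[-0.2,-3,0],[-0.1,-2,0],[0,0,0],[0,0,0]],"angular":[[0,0,0],[0,0,0],[0,0,0],[0,0,0]]}'
python3 -c "
from h import *
im=crop('top',50,170,190,100,4,'k2')"
```

```text
t: 51.85
ee_pos: [549.9, 448.3, 83.9]
orientation: [-0.346, -3.121, 0.009]
ft_force: [-1.0, -14.1, 9.4]
width: 13.5
grasp_force: 30.0
```

View pics/k2.png

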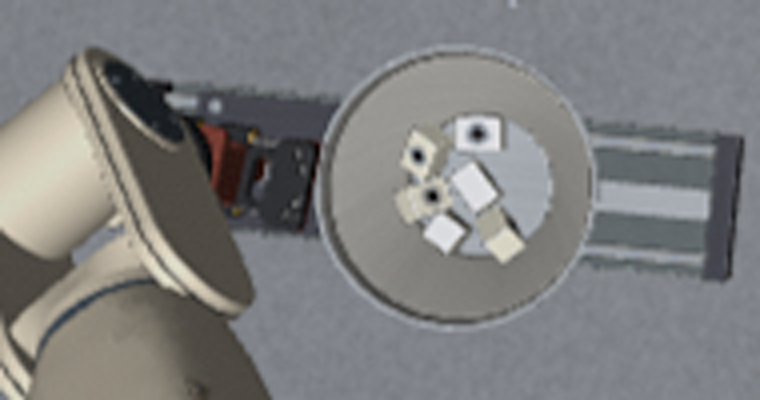

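The hopper has moved about 85 mm, which matches the gap seen earlier to the black bumper. The push force rose to 30 N, so the carriage is at its stop. Tightening the knob.

```bash

python3 -m pendant '{"grip":[-1,-1,-1,-1,-1,-1,-1,-1,-1,-1,-1,-1],"linear":[[0,0,0],[0,0,0],[0,0,0],[0,0,0],[0,0,0],[0,0,0],[0,0,0],[0,0,0],[0,0,0],[0,0,0],[0,0,0],[0,0,0]],"angular":[[0,0,0.05],[0,0,0.1],[0,0,0.1],[0,0,0.1],[0,0,0.1],[0,0,0.1],[0,0,0.1],[0,0,0.1],[0,0,0.1],[0,0,0.1],[0,0,0.1],[0,0,0.1]]}'
python3 -m pendant '{"grip":[-1,-1,-1,-1,-1,-1],"linear":[[0,0,0],[0,0,0],[0,0,0],[0,0,0],[0,0,0],[0,0,0]],"angular":[[0,0,0.08],[0,0,0.07],[0,0,0.07],[0,0,0.05],[0,0,0],[0,0,0]]}'
python3 -c "
from h import *
o=ctrl.get_obs();print(o['moment']);plan([(550,448,84,-1)])"
```

```text
t: 52.9
ee_pos: [549.3, 447.7, 83.9]
orientation: [1.993, 2.426, -0.012]
ft_force: [-4.2, -16.6, 12.3]
width: 13.8
grasp_force: 30.0
t: 53.4
ee_pos: [549.0, 447.7, 83.9]
orientation: [2.296, 2.141, -0.012]
ft_force: [-4.3, -15.2, 12.1]
width: 14.0
grasp_force: 30.0
[-2.47171519  0.63097275 -0.06445867]
  turn 1 x az -0.0527
(550, 448, 84, -1)   move 1 x [0.3, 1.0, -0.1]
```

```bash

python3 -m pendant '{"grip":[-1,-1,-1,0.4,0.4,0.4,0.4,0.4,0.4,0.4,0.4],"linear":[[-1.5,0,0],[-1.5,0,0],[0,0,0],[0,0,0],[0,0,0],[0,0,0],[0,0,0],[0,0,0],[0,0,0],[0,0,0],[0,0,0]],"angular":[[0,0,0],[0,0,0],[0,0,0],[0,0,0],[0,0,0],[0,0,0],[0,0,0],[0,0,0],[0,0,0],[0,0,0],[0,0,0]]}'
python3 -m pendant '{"grip":[0.4,0.4,0.4,0.4,0.4,0.4,0.4,0.4,0.4,0.4,0.4,0.4],"linear":[[0,0,-10],[0,0,-25],[0,0,-38],[0,0,-38],[0,0,-38],[0,0,-20],[-20,0,0],[-35,0,0],[-35,0,0],[-35,0,0],[-35,0,0],[-35,0,0]],"angular":[[0,0,0],[0,0,0],[0,0,0],[0,0,0],[0,0,0],[0,0,0],[0,0,0],[0,0,0],[0,0,0],[0,0,0],[0,0,0],[0,0,0]]}'
python3 -m pendant '{"grip":[0.4,0.4,0.4,0.4,0.4,0.4,0.4,0.4,0.4,0.4,0.4,0.4],"linear":[[-35,0,0],[-35,0,0],[-35,0,0],[-35,0,0],[-35,0,0],[-35,0,0],[-35,0,0],[-20,0,0],[0,0,0],[0,0,0],[0,0,0],[0,0,0]],"angular":[[0,0,0],[0,0,0],[0,0,0],[0,0,0],[0,0,0],[0,0,0],[0,0,0],[0,0,0],[0,0,0],[0,0,0],[0,0,0],[0,0,0]]}'
python3 - <<'E'
from h import *
im=ctrl.get_image('top')
a=cv2.resize(im[175:265,50:250],None,fx=4,fy=4,interpolation=cv2.INTER_CUBIC)
b=cv2.resize(im[150:270,310:410],None,fx=1.8,fy=1.8,interpolation=cv2.INTER_CUBIC)
o=np.zeros((a.shape[0]+b.shape[0],a.shape[1],3),np.uint8);o[:a.shape[0]]=a;o[a.shape[0]:,:b.shape[1]]=b
cv2.imwrite('pics/f1.png',o[:,:,::-1])
E
```

```text
t: 54.32
ee_pos: [549.9, 449.0, 83.8]
orientation: [-2.295, -2.145, 0.0]
ft_force: [0.1, -0.3, -0.2]
width: 61.0
grasp_force: 0.0
t: 55.32
ee_pos: [536.4, 252.9, 253.8]
orientation: [2.295, 2.145, 0.001]
ft_force: [0.8, -0.8, -0.2]
width: 61.2
grasp_force: 0.0
t: 56.32
ee_pos: [519.0, -9.0, 253.1]
orientation: [2.294, 2.146, 0.001]
ft_force: [-0.4, 0.1, 0.8]
width: 61.3
grasp_force: 0.0
```

View pics/f1.png

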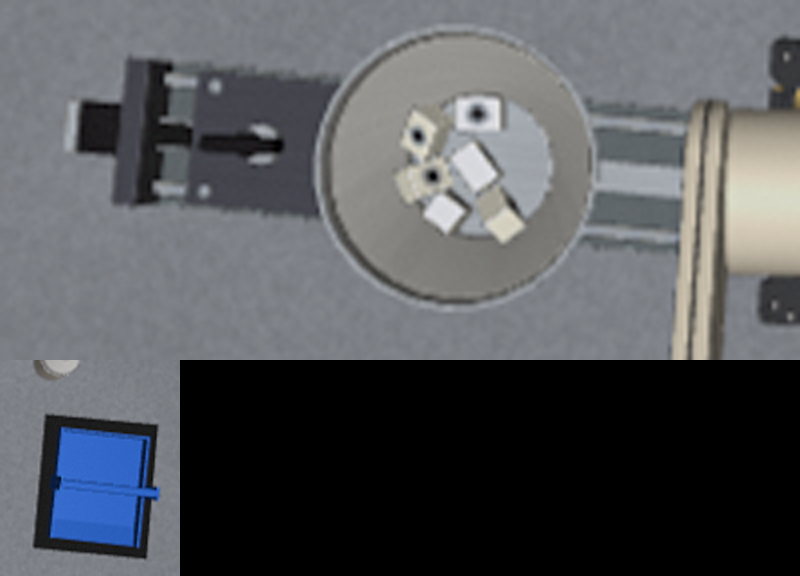

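The carriage plate touches the bumper at (192,130), the knob bar lies along the rail, the blocks are in the hopper and the tote is upright on its mat.

```bash
python3 -c "
from workcell import ctrl
print(ctrl.close_job())"
```

```text
the job is handed in; nothing more can be done
None
```

The job is handed in at about 56 s, but no verdict came back. By the last camera view, all six blocks are in the hopper, the empty tote is upright on its mat, the carriage is against its motor-end stop and the knob is tight again.

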